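# Dust the picture ledge and stand the pictures in it

### The arm

A 6-joint arm with a two-finger parallel gripper is mounted at the origin on the work surface. World frame = base frame: x ahead of the robot, y to its left, z up, the work surface at z = 0. Lengths are in m, angles in rad, forces in N, time in s.
With the tool pointing down it reaches from about 0.3 to 0.75 m from the base axis. Payload 8.5 kg.
Tool frame: the origin (TCP) lies between the finger pads, 19 mm behind the fingertips; this is the grasp point; z points along the fingers, y is the direction in which the jaws open and shut (so a half turn about z gives the same grasp; the last joint's range is limited). The gripper opens to 88 mm and grips with 3 to 60 N. Pads are 18 mm wide; open, the fingers measure 123 mm over their backs; the gripper's body (75 mm by 187 mm) begins 45 mm behind the grasp point.
Start: joints at [-1.505, 0.381, 1.297, -0, 1.464, -0.215], TCP at [0.152, -0.528, 0.257] pointing down, gripper open.
Joint ranges: [-3.11, 3.11], [-0.89, 2.33], [0.22, 2.48], [-1.42, 4.56], [0.17, 2.85], [-2.88, 2.88]. Speed limits (rad/s): [2.39, 2.39, 3.14, 3.14, 3.14, 3.14].

### API

Orientations are given as a rotation vector (axis times angle).
In Python, from cell import * gives the robot as it stands.
- The arm moves only by the shell command python3 -m jog 'ROWS' [FORCE]. ROWS is JSON, a list of rows, each an object with "travel": the shift along the tool's x, y, z in mm, a list of three; "rotation": the turn, a rotation vector about the tool's x, y, z in degrees, a list of three; "jaw": the opening, from 0 (shut) to 1 (fully open). In form: [{"travel": [dx, dy, dz], "rotation": [ax, ay, az], "jaw": jaw}, ...]. A call has 1 to 8 rows; each row shifts and turns the pose as measured when the row begins, along the tool's axes as they then stand; what a row does not reach is not made up. A row lasts 1/8 s, in which the tool goes at most 62.5 mm and 10.7 degrees, less where a joint would pass 70% of its speed; a pose out of reach is approached as far as the arm can. A call is refused whole if a number of a shift passes 62.5 or a number of a turn 10.7, either way. A call with a gripper value outside its range is refused whole. The fingers move at their own pace and stop on an object; FORCE is the grip in N (left out, the last holds). Time passes only in rows, so rows that do not move let the fingers close. It gives the time, the measured TCP pose, the force and the opening at its end, in the units of the state.
- get_obs(): the state, without advancing time (a new reading comes with each control period).
- camera(name): name is "side" or "top"; returns a dict with "color" (480x640x3 uint8, blue, green, red), "fx", "fy", "cx", "cy" (pixels), "k1" (the pictures are not rectified: a ray, as slopes to the right and down, at radius r is drawn at 1 + k1 r^2 times it, then the intrinsics apply), "camera_from_world" (4x4, takes a point from world to camera coordinates). Camera axes: x right, y up, looking along -z (the intrinsics and any distortion apply to the point x, -y, -z); pixel columns grow to the right and rows downward; lengths in m; the calibration is good to about 2 mm. A picture is of the moment at which its call begins. There is no depth.
- finish_job(): hands the job in, once; it reports no verdict.
Trained networks look in the newest picture that a camera, given by its name, has taken for a name from the list of things; names that differ only in an ending like _2 or _b are one class to them, and where a whole thing is asked for, a point or a joint stands for the part that bears it (a point fixed in the world has none). Each returns a list of dicts, best first, with "confidence" (0 to 1); they miss things now and then, are a little off and sometimes report something else, mostly with a low value. They report only what shows in the picture. A call takes as long as a camera call. They do not tell look-alikes from the thing itself.
- find_in(camera, thing): "bbox" ([left, top, right, bottom] in pixels, round what is visible of it).
- masks_of(camera, thing): "region" (480x640 bool, what is visible of it) and "bbox" ([left, top, right, bottom] in pixels, round what is visible of it).
The state is a dict: "time_s": time; "joint_pos": joint angles; "qd": joint speeds; "joint_torque": joint torques, N m; "eef_pos": TCP position; "orientation": TCP orientation; "wrist_force": force on the tool from outside, world axes, zero at the start; "wrist_torque": the same for the moment, N m; "opening": finger opening in m.
Only numpy, scipy, OpenCV 4.12 (cv2) and the standard library are available. Lean on these libraries where they do the work, as an engineer would, in place of code of your own. Each camera call takes 0.05 s, during which the arm holds its last target.

### The job

Lift the little bronze mortar off the picture ledge and stand it on the table, then take the brush and dust along the groove in one pass from the ledge's flat end out to the groove's open end, bristles lightly pressed on the ledge all the way, and lay the brush back wholly on the cork mat, lengthwise, bristles down. Then take every picture block out of the storage box and stand it upright in the groove, fully down, print facing the room (away from the robot) and no two touching, and stand the mortar in the middle of the ledge's flat end. Leave the candlestick and the tealight glass where they are.

Things in the scene. Friction and masses are not known exactly. Their poses are not given: they have to be found in the camera images.
- ledge: picture ledge, oak board that stays put: 110 deep (x) x 420 long (y) x 32 high. Origin: centre of its underside. +x points to the room (away from the robot), +y to its flat end. A groove 21 wide, 20 deep, mouth chamfered 3 mm, runs along y on the centre line from y = -210 mm (open end) to +130 mm; from +130 to +210 the top is flat and solid
- groove (a point): middle of the groove's length on the groove's floor, 12 mm above the table; axes as the ledge's; the groove reaches 170 mm either way along y
- groove_open_end (a point): on the ledge's centre line at the open end of the groove, level with the ledge's top (32 mm above the table)
- landing (a point): middle of the ledge's flat end (80 along y x 110 along x), on its top, 32 mm above the table
- box: shallow plywood box, stays put: 212 (x) x 84 (y) x 46 high, floor 6 thick. Origin: centre of its underside. Dividers, tops 36 mm above the table, part it along x into four bays (centres x = -75, -25, +25, +75 mm); each picture block stands alone in a bay, well above the walls. Between neighbours open the fingers no wider than 40 mm
- mat: flat cork mat, stays put: 110 (x) x 170 (y) x 4 thick; origin: centre of its underside on the table
- brush: table brush, 0.13 kg: wooden back 60 wide (x) x 124 long (y), 18 to 36 mm above the origin, over dark bristles 54 x 112. Origin: centre of the underside of the unpressed bristles; z up out of the back. The bristles give way into the back: 1.5 N to start, then 0.5 N per mm, 12 mm at most; they slide easily. Grip across x with the TCP 30 mm above the origin
- mortar: small dark bronze pot with a pestle cast on: belly 53 diameter (15 to 29 mm above the base), rim 45 diameter and 45 high, foot 38, about 0.22 kg. Origin: centre of its underside. The pestle leans out over the rim to the mortar's own +x, tip 74 mm high and 31 mm out; grip the belly across y, TCP about 34 mm above the base. Starts on the ledge over the groove
- picture_a: picture block, a wooden block with a print on one face: 18 thick (x) x 60 wide (y) x 90 high, about 70 g; may be absent. Origin: centre of its underside; z up, x points out of the printed face. Stands in a bay of the box with x along the box's x, within 0.1 rad. Grip the top across x, TCP 12 mm below its top
- picture_a_face (a point): middle of the printed (+x) face of picture_a
- picture_b: picture block, a wooden block with a print on one face: 18 thick (x) x 60 wide (y) x 90 high, about 70 g; may be absent. Origin: centre of its underside; z up, x points out of the printed face. Stands in a bay of the box with x along the box's x, within 0.1 rad. Grip the top across x, TCP 12 mm below its top
- picture_b_face (a point): middle of the printed (+x) face of picture_b
- picture_c: picture block, a wooden block with a print on one face: 18 thick (x) x 60 wide (y) x 76 high, about 59 g; may be absent. Origin: centre of its underside; z up, x points out of the printed face. Stands in a bay of the box with x along the box's x, within 0.1 rad. Grip the top across x, TCP 12 mm below its top
- picture_c_face (a point): middle of the printed (+x) face of picture_c
- picture_d: picture block, a wooden block with a print on one face: 18 thick (x) x 60 wide (y) x 76 high, about 59 g; may be absent. Origin: centre of its underside; z up, x points out of the printed face. Stands in a bay of the box with x along the box's x, within 0.1 rad. Grip the top across x, TCP 12 mm below its top
- picture_d_face (a point): middle of the printed (+x) face of picture_d
- candlestick: brass candlestick with a white candle, foot 84 diameter, 137 high; a bystander to be left alone; origin: centre of its underside
- tealight: tealight in a small glass, 58 diameter x 46 high (the table between it, the mat and the ledge is clear); a bystander to be left alone; origin: centre of its underside
Not all that is in view belongs to the job. Several things look just like the brush: the one meant starts farthest to the robot's right.

How it is judged:
By the outcome, as a careful person would: the job done as asked, in the order asked, and still so for the second after the job is handed in, with the robot touching nothing.
Of picture_a, picture_b, picture_c, picture_d only 2 to 4 are there at a start; the rules pass over those that are not, and their reading is None.
At some moment in a run one of brush may be knocked a few centimetres aside while the robot is not near it.
It also fails if it takes over 210 s, if anything falls off the work surface, if the arm or the gripper's body presses on something with over 40 N, if the wrist force passes 120 N, or if a joint passes its speed limit or range.

## Working session

There is one attempt and no reset: what is moved stays moved. The work goes in short steps, Python scripts to look and compute and a shell command to move; the robot and the scene stay as the last step left them, time stands still between calls to the robot, and variables do not carry over. Pictures are saved under pics/ and viewed, and the job is handed in when it is done.

```bash
ls; mkdir -p pics; cat > h.py <<'E'
from cell import *
import numpy as np, cv2
def snap(name,fn):
    c=camera(name); cv2.imwrite('pics/'+fn,c['color']); return c
E
python3 - <<'E'
from h import *
print(get_obs())
for n in('side','top'):
    c=snap(n,n+'0.png'); print(n,c['fx'],c['fy'],c['cx'],c['cy'],c['k1']); print(np.round(c['camera_from_world'],4))
    T=np.linalg.inv(c['camera_from_world']);print(T[:3,3])
E
```

```text
pics
{'time_s': 0.0, 'joint_pos': array([-1.50527470e+00,  3.81186162e-01,  1.29825666e+00,  1.30401238e-05,
        1.46358117e+00, -2.15312908e-01]), 'qd': array([-0.00016244,  0.00085394,  0.0001287 ,  0.00042287,  0.00078913,
        0.00045242]), 'joint_torque': array([ 7.07052059e-04, -4.37929630e+01, -2.24557722e+01,  7.13368831e-02,
        3.52319784e-02, -1.05149004e-04]), 'eef_pos': array([ 0.15241373, -0.52819887,  0.25684441]), 'orientation': array([-3.10926009e+00, -4.39483825e-01, -1.88455414e-04]), 'wrist_force': array([-0.48912746, -0.0352196 ,  0.62748245]), 'wrist_torque': array([0.00163925, 0.02365016, 0.02242731]), 'opening': 0.08808133457139192}
side 450.3212547479163 450.3212547479163 312.2573556753599 233.6597856709156 -0.09768662312450237
[[-0.9825 -0.1849 -0.0212  0.5943]
 [ 0.1185 -0.7098  0.6944 -0.1499]
 [-0.1434  0.6797  0.7193 -0.8191]
 [ 0.      0.      0.      1.    ]]
[0.4842312  0.5602632  0.70586661]
top 540.3752997201826 540.3752997201826 324.4048134627717 243.6622192093031 0.019195731211536296
[[ 0.0214 -0.9997 -0.0103 -0.0508]
 [ 0.995   0.0203  0.0981 -0.605 ]
 [-0.0979 -0.0124  0.9951 -1.2696]
 [ 0.      0.      0.      1.    ]]
[ 0.47880594 -0.05420373  1.32221433]
```

View pics/side0.png

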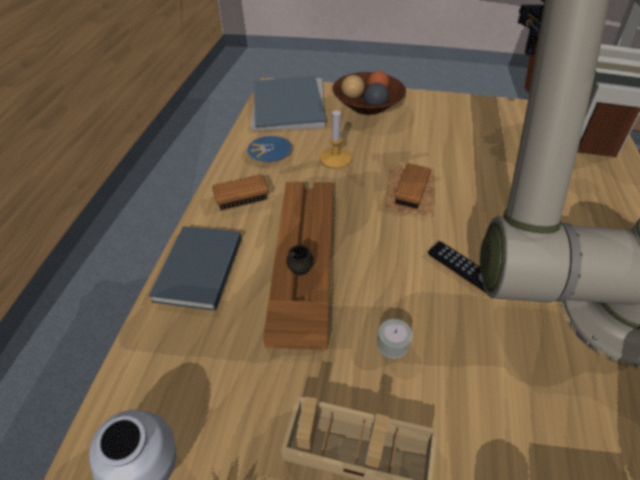

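View pics/top0.png

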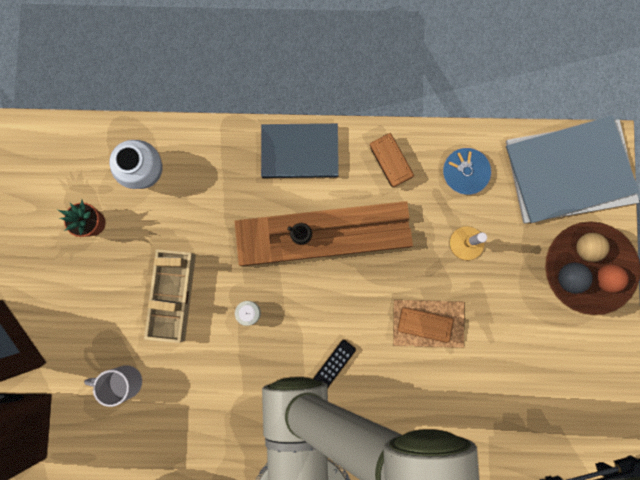

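```bash
cat >> h.py <<'E'
def proj(c,P):
    P=np.atleast_2d(P); q=P@c['camera_from_world'][:3,:3].T+c['camera_from_world'][:3,3]
    s=np.c_[q[:,0]/-q[:,2], -q[:,1]/-q[:,2]]; r2=(s**2).sum(1,keepdims=True)
    s=s*(1+c['k1']*r2); return s*[c['fx'],c['fy']]+[c['cx'],c['cy']]
def ray(c,uv):
    uv=np.atleast_2d(np.asarray(uv,float)); d=(uv-[c['cx'],c['cy']])/[c['fx'],c['fy']]; s=d.copy()
    for _ in range(20): s=d/(1+c['k1']*(s**2).sum(1,keepdims=True))
    v=np.c_[s[:,0],-s[:,1],-np.ones(len(s))]; R=c['camera_from_world'][:3,:3]
    return -R.T@c['camera_from_world'][:3,3], v@R
def at(c,uv,z):
    o,v=ray(c,uv); return o+v*((z-o[2])/v[:,2:])
def up(c,roi,k,fn):
    l,t,r,b=roi; im=cv2.resize(c['color'][t:b,l:r],None,fx=k,fy=k,interpolation=cv2.INTER_CUBIC); cv2.imwrite('pics/'+fn,im)
E
python3 - <<'E'
from h import *
c={n:camera(n) for n in('top','side')}
for n in c:
  for t in ['ledge','box','mat','brush','mortar','picture_a','picture_c','candlestick','tealight']:
    for d in find_in(n,t):
        b=d['bbox'];m=[(b[0]+b[2])/2,(b[1]+b[3])/2]
        print(n,t,round(d['confidence'],2),np.round(b,1),np.round(at(c[n],m,0.03)[0],3))
up(c['top'],(140,240,200,350),5,'box_t.png')
up(c['side'],(270,370,450,480),4,'box_s.png')
up(c['top'],(360,120,480,360),3,'brush_t.png')
E
```

```text
top ledge 0.95 [230.7 203.8 409.6 265.4] [ 0.628 -0.027  0.03 ]
top box 0.65 [145.1 250.7 190.  342.6] [0.471 0.333 0.03 ]
top mat 0.92 [391.3 299.7 462.9 345.5] [ 0.424 -0.285  0.03 ]
top brush 0.89 [397.9 309.8 453.1 341.2] [ 0.417 -0.281  0.03 ]
top brush 0.84 [365.8 133.4 414.2 188.2] [ 0.812 -0.194  0.03 ]
top mortar 0.79 [288.8 222.8 314.5 245.5] [0.628 0.017 0.03 ]
top mortar 0.45 [144.9 251.2 195.1 342.4] [0.471 0.327 0.03 ]
top picture_a 0.7 [150.5 299.5 182.6 314.3] [0.447 0.334 0.03 ]
top picture_a 0.6 [158.9 256.4 185.1 266.6] [0.555 0.326 0.03 ]
top picture_c 0.7 [150.5 299.5 182.6 314.3] [0.447 0.334 0.03 ]
top picture_c 0.6 [158.9 256.4 185.1 266.6] [0.555 0.326 0.03 ]
top candlestick 0.8 [452.1 224.3 487.5 261.9] [ 0.614 -0.386  0.03 ]
top tealight 0.62 [237.4 301.3 261.  327.5] [0.434 0.137 0.03 ]
top tealight 0.5 [228.8 201.  410.5 267. ] [ 0.629 -0.026  0.03 ]
side box 0.7 [279.8 397.5 438.3 480. ] [0.474 0.322 0.03 ]
side mat 0.97 [385.9 161.9 436.3 216. ] [ 0.421 -0.257  0.03 ]
side mat 0.33 [362.6 416.9 388.6 470.9] [0.449 0.325 0.03 ]
side brush 0.66 [212.6 175.5 269.4 208.7] [ 0.806 -0.182  0.03 ]
side brush 0.62 [393.7 166.4 426.9 213.5] [ 0.422 -0.253  0.03 ]
side mortar 0.58 [286.4 245.7 315.6 275.1] [ 0.627 -0.003  0.03 ]
side picture_a 0.8 [294.9 394.1 317.6 456.3] [0.554 0.315 0.03 ]
side picture_a 0.61 [362.1 415.6 390.1 471.4] [0.448 0.325 0.03 ]
side picture_a 0.61 [261.6 182.2 334.2 352.4] [0.63  0.016 0.03 ]
side picture_c 0.8 [294.9 394.1 317.6 456.3] [0.554 0.315 0.03 ]
side picture_c 0.61 [362.1 415.6 390.1 471.4] [0.448 0.325 0.03 ]
side picture_c 0.61 [261.6 182.2 334.2 352.4] [0.63  0.016 0.03 ]
side candlestick 0.65 [319.5 110.2 350.6 168.5] [ 0.624 -0.427  0.03 ]
side tealight 0.85 [377.2 319.9 411.4 358. ] [0.435 0.144 0.03 ]
```

```bash
python3 -c "
import cv2,numpy as np
a=cv2.imread('pics/box_t.png');b=cv2.imread('pics/box_s.png')
h=max(a.shape[0],b.shape[0]);o=np.zeros((600,800,3),np.uint8)
a=a[:550];o[:a.shape[0],:300]=a
b=cv2.resize(b,(490,300));o[:300,305:795]=b
d=cv2.resize(cv2.imread('pics/brush_t.png'),None,fx=.4,fy=.4)
o[305:305+d.shape[0],305:305+d.shape[1]]=d
cv2.imwrite('pics/m1.png',o)"
```

```text
(no output)
```

View pics/m1.png

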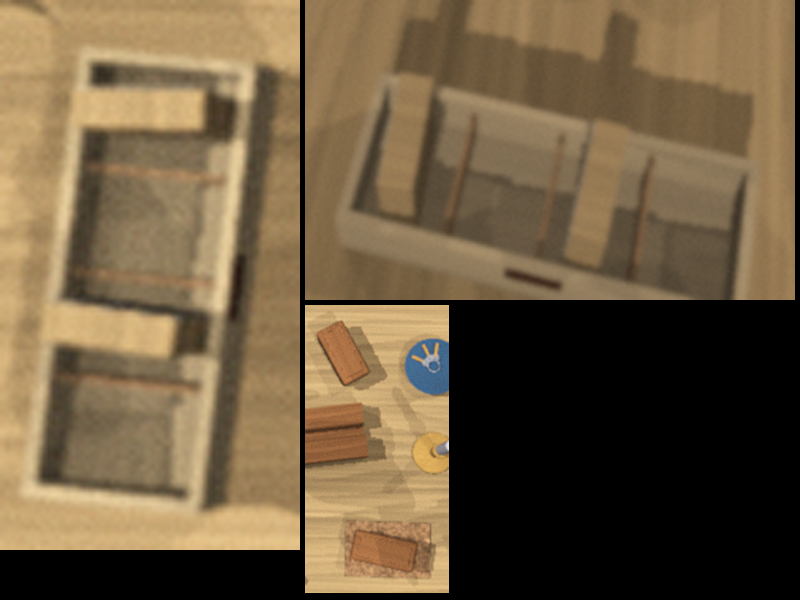

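View pics/brush_t.png

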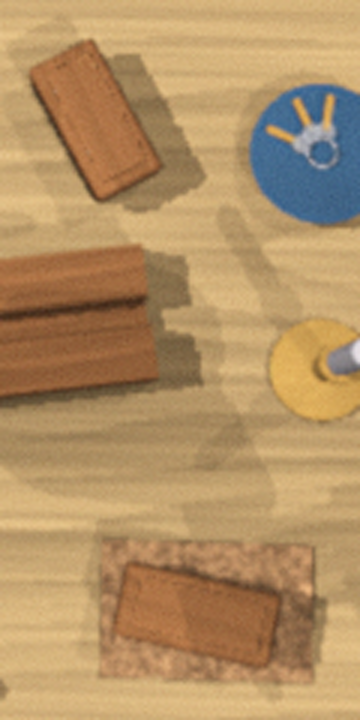

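```bash
cat >> h.py <<'E'
from scipy.optimize import minimize
def boxpts(sx,sy,z0,z1): return np.array([[a*sx/2,b*sy/2,z] for a in(-1,1) for b in(-1,1) for z in(z0,z1)])
def disc(r,z,n=32):
    t=np.linspace(0,2*np.pi,n,endpoint=False); return np.c_[r*np.cos(t),r*np.sin(t),0*t+z]
SH={'ledge':boxpts(.11,.42,0,.032),'mat':boxpts(.11,.17,0,.004),
 'brush':np.r_[boxpts(.06,.124,.018,.036),boxpts(.054,.112,0,.018)],
 'mortar':np.r_[disc(.019,0),disc(.0265,.015),disc(.0265,.029),disc(.0225,.045)],
 'box':boxpts(.212,.084,0,.046)}
def place(P,x,y,yaw,z=0):
    c,s=np.cos(yaw),np.sin(yaw); return P@np.array([[c,s,0],[-s,c,0],[0,0,1]])+[x,y,z]
def sil(c,P,S=4):
    h=cv2.convexHull(proj(c,P).astype(np.float32)); m=np.zeros((480*S,640*S),np.uint8)
    cv2.fillConvexPoly(m,np.round((h+.5)*S*16-8).astype(np.int32),1,shift=4); return m
def fitmask(items,P,p0,z=0,S=4,hull=True):
    """items: list of (cam, region)"""
    T=[]
    for c,r in items:
        m=r.astype(np.uint8)
        if hull:
            n,l,st,_=cv2.connectedComponentsWithStats(m)
            m=(l==1+np.argmax(st[1:,4])).astype(np.uint8)
            m=cv2.resize(m,None,fx=S,fy=S,interpolation=cv2.INTER_NEAREST)
            cs,_=cv2.findContours(m,cv2.RETR_EXTERNAL,cv2.CHAIN_APPROX_NONE); h=cv2.convexHull(np.vstack(cs)); cv2.fillConvexPoly(m,h,1)
        else: m=cv2.resize(m,None,fx=S,fy=S,interpolation=cv2.INTER_NEAREST)
        T.append((c,m))
    sc=np.array([.01,.01,.1])
    def f(q):
        p=np.array(p0)+q*sc; e=0
        for c,m in T:
            s=sil(c,place(P,*p,z),S); e+=(s^m).sum()/m.sum()
        return e
    q=np.zeros(3)
    for _ in range(2): 
        q=minimize(f,q,method='Nelder-Mead',options=dict(initial_simplex=q+np.r_[np.zeros((1,3)),np.eye(3)*.8],xatol=.005,fatol=1e-5)).x
    return np.array(p0)+q*sc,f(q)/len(T)
E
python3 - <<'E'
from h import *
c={n:camera(n) for n in('top','side')}
M={}
for t,p0,z in [('ledge',(.628,-.027,.1),0),('mat',(.42,-.28,0),0),('brush',(.417,-.281,-.15),.004),('mortar',(.628,.01,0),.032)]:
    it=[]
    for n in c:
        ds=masks_of(n,t)
        best=[d for d in ds if np.linalg.norm(at(c[n],[(d['bbox'][0]+d['bbox'][2])/2,(d['bbox'][1]+d['bbox'][3])/2],.02)[0][:2]-p0[:2])<.07]
        if best: it.append((c[n],best[0]['region'])); p,e=fitmask(it[-1:],SH[t],p0,z); print(t,n,np.round(p,4),round(e,3))
    p,e=fitmask(it,SH[t],p0,z); print(t,'both',np.round(p,4),round(e,3))
    for n in c:
        im=c[n]['color']; h=cv2.convexHull(proj(c[n],place(SH[t],*p,z)).astype(np.float32))
        cv2.polylines(im,[np.round(h*16).astype(np.int32)],True,(0,0,255),1,shift=4)
up(c['top'],(220,190,480,355),3,'ov_t.png');up(c['side'],(200,150,450,360),3,'ov_s.png')
E
```

```text
ledge top [ 0.6323 -0.0339  0.1293] 0.02
ledge side [ 0.6299 -0.034   0.1323] 0.037
ledge both [ 0.6316 -0.0337  0.1326] 0.031
mat top [ 0.4218 -0.2933  0.0059] 0.024
mat side [ 0.4202 -0.294   0.001 ] 0.046
mat both [ 0.4209 -0.2935 -0.0017] 0.038
brush top [ 0.4196 -0.2793 -0.2011] 0.05
brush side [ 0.4179 -0.2808 -0.2292] 0.073
brush both [ 0.4186 -0.2794 -0.2126] 0.069
mortar top [ 0.6276  0.0188 -0.0317] 0.072
mortar side [ 0.6246  0.0184 -0.0323] 0.037
mortar both [ 0.6256  0.0183 -0.0103] 0.096
```

View overlays.

View pics/ov_t.png

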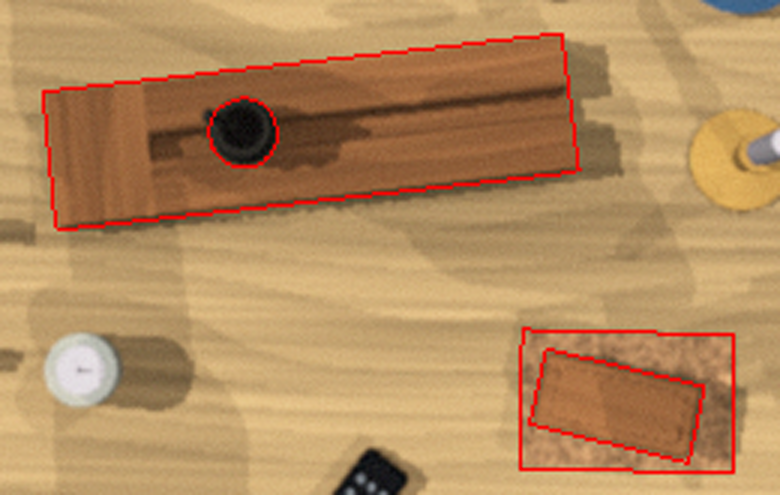

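View pics/ov_s.png

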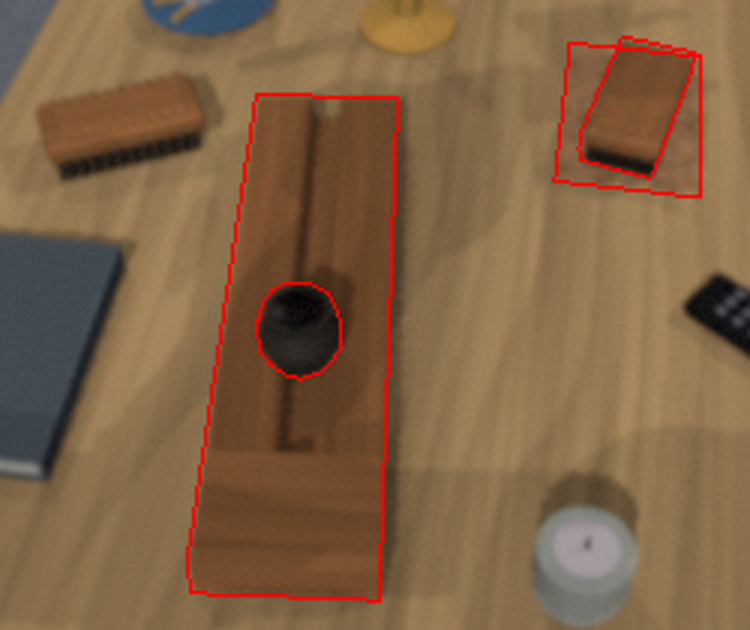

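```bash
python3 - <<'E'
from h import *
c={n:camera(n) for n in('top','side')}
a=[]
for n,(u,v) in [('top',(301,234)),('side',(300,260))]:
    im=c[n]['color'][v-22:v+22,u-22:u+22]; im=cv2.resize(im,(396,396),interpolation=cv2.INTER_CUBIC)
    im=np.clip(im.astype(float)*2.2,0,255).astype(np.uint8)
    a.append(im)
cv2.imwrite('pics/mort.png',np.hstack(a))
b=[c['top']['color'][245:350,140:200],]
up(c['side'],(275,385,445,480),4,'box_s.png')
E
```

```text
(no output)
```

View pics/mort.png

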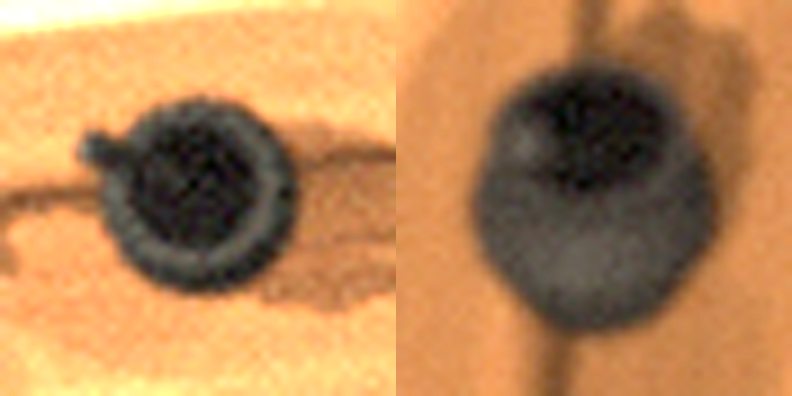

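View pics/box_s.png

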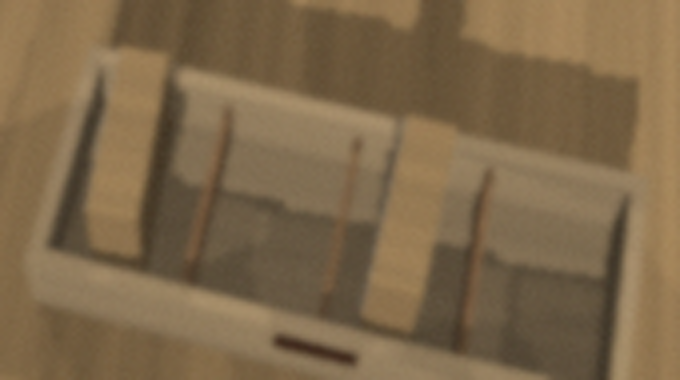

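```bash
python3 - <<'E'
from h import *
c=camera('top'); s=camera('side')
tip=at(c,(279+95/9,212+145/9),.103)[0]; cen=at(c,(279+198/9,212+197/9),.055)[0]
print(tip,cen,np.degrees(np.arctan2(*(tip-cen)[[1,0]])),np.linalg.norm((tip-cen)[:2]))
print(at(s,(278+525/9,238+130/9),.103)[0],at(s,(278+595/9,238+130/9),.077)[0])
# ledge: points
L=(.6314,-.0338,.1308)
for n,p in [('landing',[0,.17,.032]),('groove',[0,-.04,.012]),('open',[0,-.21,.032]),('+130',[0,.13,.032])]: print(n,place(np.array([p]),*L)[0])
o=get_obs(); from scipy.spatial.transform import Rotation as R
print(R.from_rotvec(o['orientation']).as_matrix().round(3))
E
```

```text
[0.63261709 0.04096814 0.103     ] [0.62547215 0.01729536 0.055     ] 73.20509992293093 0.024727531871745353
[0.55336285 0.02931713 0.103     ] [0.54205557 0.00401842 0.077     ]
landing [0.60922735 0.13474784 0.032     ]
groove [ 0.63661709 -0.07345831  0.012     ]
open [ 0.65878974 -0.24200615  0.032     ]
+130 [0.61444444 0.09508952 0.032     ]
[[ 0.961  0.277  0.   ]
 [ 0.277 -0.961  0.   ]
 [ 0.    -0.    -1.   ]]
```

```bash
python3 - <<'E'
from h import *
s=camera('side')
print(at(s,(278+129/9,238+140/9),.103)[0],at(s,(278+193/9,238+120/9),.077)[0],at(s,(278+200/9,238+205/9),.054)[0])
E
```

```text
[0.63046034 0.04501128 0.103     ] [0.62480513 0.01513861 0.077     ] [0.62356429 0.01855255 0.054     ]
```

```bash
cat >> h.py <<'E'
from scipy.spatial.transform import Rotation as R
def plan(x,y,z,azdeg,keep=False):
    """remaining: turn deg about tool axes to tool-down with y at azdeg (mod 180), then travel mm in the axes after the turn (and in present axes)"""
    o=get_obs(); M=R.from_rotvec(o['orientation']).as_matrix()
    best=None
    for k in(0,180):
        a=np.radians(azdeg+k); yt=np.array([np.cos(a),np.sin(a),0]); zt=np.array([0,0,-1.]); T=np.c_[np.cross(yt,zt),yt,zt]
        rv=R.from_matrix(M.T@T).as_rotvec(degrees=True)
        if best is None or np.linalg.norm(rv)<np.linalg.norm(best[0]): best=(rv,T)
        if keep: break
    d=(np.array([x,y,z])-o['eef_pos'])*1000
    print('t',round(o['time_s'],2),'pos',o['eef_pos'].round(4),'j6',round(o['joint_pos'][5],2),'open',round(o['opening'],4),'F',o['wrist_force'].round(1))
    print('turn',best[0].round(2),'travel after',(best[1].T@d).round(1),'travel now',(M.T@d).round(1))
E
python3 -c "
from h import *
plan(.6245,.0175,.25,-14)"
python3 -m jog '[{"travel":[0,0,0],"rotation":[0,0,-10],"jaw":1},{"travel":[0,0,0],"rotation":[0,0,-10],"jaw":1},{"travel":[0,0,0],"rotation":[0,0,-10],"jaw":1},{"travel":[0,0,0],"rotation":[0,0,-10],"jaw":1},{"travel":[0,0,0],"rotation":[0,0,-10],"jaw":1},{"travel":[0,0,0],"rotation":[0,0,-10],"jaw":1}]'
python3 -c "
from h import *
plan(.6245,.0175,.25,-14)"
```

```text
t 1.85 pos [ 0.1524 -0.5284  0.2575] j6 -0.22 open 0.0883 F [0.  0.3 0.3]
turn [  0.     0.   -59.91] travel after [643.9 326.    7.5] travel now [ 604.9 -393.7    7.5]
time_s: 2.6
eef_pos: [0.1524, -0.5285, 0.2575]
orientation: [2.441, 1.977, 0.0]
wrist_force: [-0.2, 0.6, 0.5]
opening: 0.0881
t 2.6 pos [ 0.1524 -0.5285  0.2575] j6 -1.3 open 0.0881 F [-0.2  0.6  0.5]
turn [0. 0. 2.] travel after [643.9 326.    7.5] travel now [632.2 348.2   7.5]
```

```bash
python3 -m jog '[{"travel":[53,29,0],"rotation":[0,0,1],"jaw":1},{"travel":[53,29,0],"rotation":[0,0,1],"jaw":1},{"travel":[53,29,0],"rotation":[0,0,0],"jaw":1},{"travel":[53,28,0],"rotation":[0,0,0],"jaw":1},{"travel":[53,28,0],"rotation":[0,0,0],"jaw":1},{"travel":[53,28,0],"rotation":[0,0,0],"jaw":1},{"travel":[53,28,0],"rotation":[0,0,0],"jaw":1},{"travel":[53,28,0],"rotation":[0,0,0],"jaw":1}]'
python3 -c "
from h import *
plan(.6245,.0175,.25,-14)"
```

```text
time_s: 3.6
eef_pos: [0.4801, -0.162, 0.2577]
orientation: [2.478, 1.925, 0.001]
wrist_force: [0.8, 0.2, 0.2]
opening: 0.088
t 3.6 pos [ 0.4801 -0.162   0.2577] j6 -0.31 open 0.088 F [0.8 0.2 0.2]
turn [ 0.17  0.11 -0.34] travel after [209.1  96.7   7.7] travel now [209.6  95.4   7.5]
```

```bash
python3 -m jog '[{"travel":[52,24,2],"rotation":[0,0,0],"jaw":1},{"travel":[52,24,2],"rotation":[0,0,0],"jaw":1},{"travel":[52,24,2],"rotation":[0,0,0],"jaw":1},{"travel":[52,24,2],"rotation":[0,0,0],"jaw":1},{"travel":[0,0,0],"rotation":[0,0,0],"jaw":1}]'
python3 -c "
from h import *
plan(.6245,.0175,.066,-14)
c=camera('top');up(c,(240,190,360,280),5,'g1t.png')
c=camera('side');up(c,(220,150,380,290),5,'g1s.png')"
```

```text
time_s: 4.22
eef_pos: [0.6304, 0.0259, 0.2488]
orientation: [2.473, 1.93, 0.001]
wrist_force: [0.2, 0.5, 0.4]
opening: 0.088
t 4.22 pos [0.6304 0.0259 0.2488] j6 0.1 open 0.088 F [0.2 0.5 0.4]
turn [ 0.24  0.12 -0.07] travel after [ -9.6  -3.7 182.8] travel now [ -9.2  -4.4 182.8]
```

View pics/g1s.png

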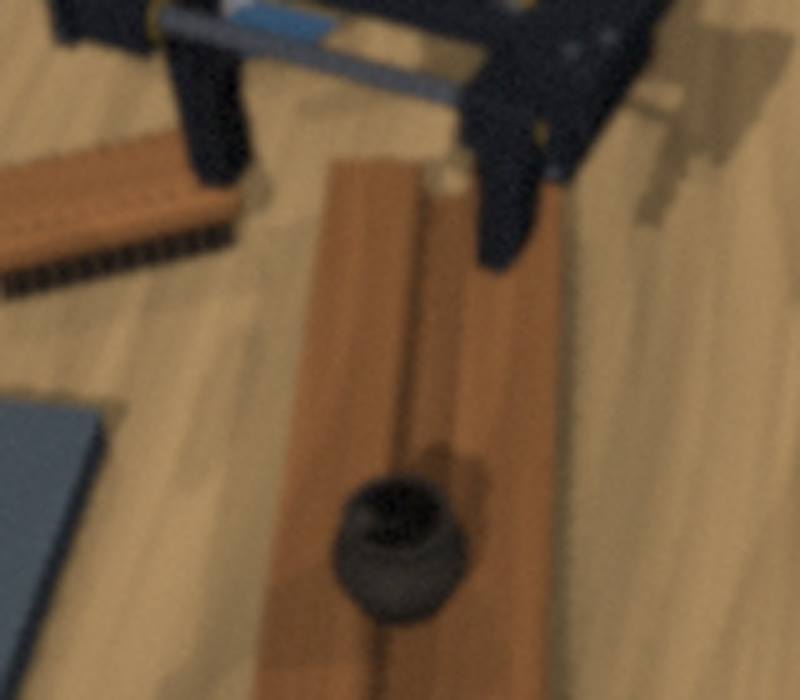

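```bash
python3 -m jog '[{"travel":[-9,-4,30],"rotation":[0,0,0],"jaw":1},{"travel":[0,0,40],"rotation":[0,0,0],"jaw":1},{"travel":[0,0,40],"rotation":[0,0,0],"jaw":1},{"travel":[0,0,0],"rotation":[0,0,0],"jaw":1}]' 15
python3 -c "
from h import *
plan(.6245,.0175,.066,-14)"
```

```text
time_s: 4.82
eef_pos: [0.6216, 0.0093, 0.1395]
orientation: [2.479, 1.916, 0.003]
wrist_force: [-0.2, 0.6, 0.6]
opening: 0.0882
t 4.83 pos [0.6216 0.0093 0.1395] j6 0.08 open 0.0882 F [-0.2  0.6  0.6]
turn [ 0.45  0.2  -0.62] travel after [ 8.6  0.9 73.5] travel now [ 8.9  0.2 73.5]
```

```bash
python3 -m jog '[{"travel":[9,0,10],"rotation":[0.4,0.2,-0.5],"jaw":1},{"travel":[0,0,0],"rotation":[0,0,0],"jaw":1},{"travel":[0,0,0],"rotation":[0,0,0],"jaw":1}]'
python3 -c "
from h import *
plan(.6245,.0175,.066,-14)"
```

```text
time_s: 5.2
eef_pos: [0.6253, 0.0173, 0.1335]
orientation: [2.474, 1.928, 0.008]
wrist_force: [0.5, -0.0, 0.1]
opening: 0.0881
t 5.2 pos [0.6253 0.0173 0.1335] j6 0.09 open 0.0881 F [ 0.5 -0.   0.1]
turn [ 0.41 -0.04 -0.16] travel after [ 0.  -0.9 67.5] travel now [-0.  -1.4 67.5]
```

```bash
python3 -m jog '[{"travel":[0,-1,30],"rotation":[0.4,0,0],"jaw":1},{"travel":[0,0,25],"rotation":[0,0,0],"jaw":1},{"travel":[0,0,11],"rotation":[0,0,0],"jaw":1},{"travel":[0,0,0],"rotation":[0,0,0],"jaw":1}]'
python3 -c "
from h import *
plan(.6245,.0175,.066,-14)"
```

```text
time_s: 5.7
eef_pos: [0.6266, 0.0174, 0.0697]
orientation: [2.474, 1.928, 0.009]
wrist_force: [0.9, -0.1, -0.4]
opening: 0.0877
t 5.7 pos [0.6266 0.0174 0.0697] j6 0.09 open 0.0877 F [ 0.9 -0.1 -0.4]
turn [ 0.42 -0.08 -0.13] travel after [-0.4 -2.   3.7] travel now [-0.4 -2.1  3.7]
```

```bash
python3 -m jog '[{"travel":[0,-2,3],"rotation":[0,0,0],"jaw":1},{"travel":[0,0,0],"rotation":[0,0,0],"jaw":1},{"travel":[0,0,0],"rotation":[0,0,0],"jaw":0.5},{"travel":[0,0,0],"rotation":[0,0,0],"jaw":0.5},{"travel":[0,0,0],"rotation":[0,0,0],"jaw":0.4},{"travel":[0,0,0],"rotation":[0,0,0],"jaw":0.4},{"travel":[0,0,0],"rotation":[0,0,0],"jaw":0.4}]' 15
python3 -c "
from h import *
plan(.6245,.0175,.066,-14)"
```

```text
time_s: 6.58
eef_pos: [0.6256, 0.0178, 0.0694]
orientation: [2.471, 1.926, 0.013]
wrist_force: [-0.3, -1.2, -0.9]
opening: 0.052
t 6.58 pos [0.6256 0.0178 0.0694] j6 0.09 open 0.052 F [-0.3 -1.2 -0.9]
turn [ 0.67 -0.1  -0.12] travel after [-0.6 -1.   3.4] travel now [-0.6 -1.1  3.4]
```

```bash
python3 -m jog '[{"travel":[0,0,-15],"rotation":[0,0,0],"jaw":0.4},{"travel":[0,0,-30],"rotation":[0,0,0],"jaw":0.4},{"travel":[0,0,-30],"rotation":[0,0,0],"jaw":0.4},{"travel":[0,0,0],"rotation":[0,0,0],"jaw":0.4}]' 20
python3 -c "
from h import *
plan(.47,-.07,.12,-14)"
```

```text
time_s: 7.08
eef_pos: [0.6243, 0.018, 0.1478]
orientation: [2.472, 1.927, 0.012]
wrist_force: [-0.9, 0.8, -3.2]
opening: 0.0519
t 7.08 pos [0.6243 0.018  0.1478] j6 0.09 open 0.0519 F [-0.9  0.8 -3.2]
turn [ 0.59 -0.09 -0.12] travel after [-122.7 -128.4   27.8] travel now [-123.  -128.4   26.3]
```

```bash
python3 -m jog '[{"travel":[-20,-21,0],"rotation":[0,0,0],"jaw":0.4},{"travel":[-26,-27,0],"rotation":[0,0,0],"jaw":0.4},{"travel":[-26,-27,0],"rotation":[0,0,0],"jaw":0.4},{"travel":[-26,-27,0],"rotation":[0,0,0],"jaw":0.4},{"travel":[-15,-16,0],"rotation":[0,0,0],"jaw":0.4},{"travel":[0,0,0],"rotation":[0,0,0],"jaw":0.4},{"travel":[0,0,0],"rotation":[0,0,0],"jaw":0.4}]'
python3 -c "
from h import *
plan(.47,-.07,.037,-14)
c=camera('side');up(c,(240,130,440,280),4,'g2.png')"
```

```text
time_s: 7.95
eef_pos: [0.4756, -0.0637, 0.1406]
orientation: [-2.477, -1.931, -0.004]
wrist_force: [-0.1, 0.9, -3.4]
opening: 0.0518
t 7.95 pos [ 0.4756 -0.0637  0.1406] j6 -0.14 open 0.0518 F [-0.1  0.9 -3.4]
turn [ 0.07 -0.14 -0.11] travel after [ -7.5  -3.9 103.6] travel now [ -7.7  -4.1 103.6]
```

View pics/g2.png

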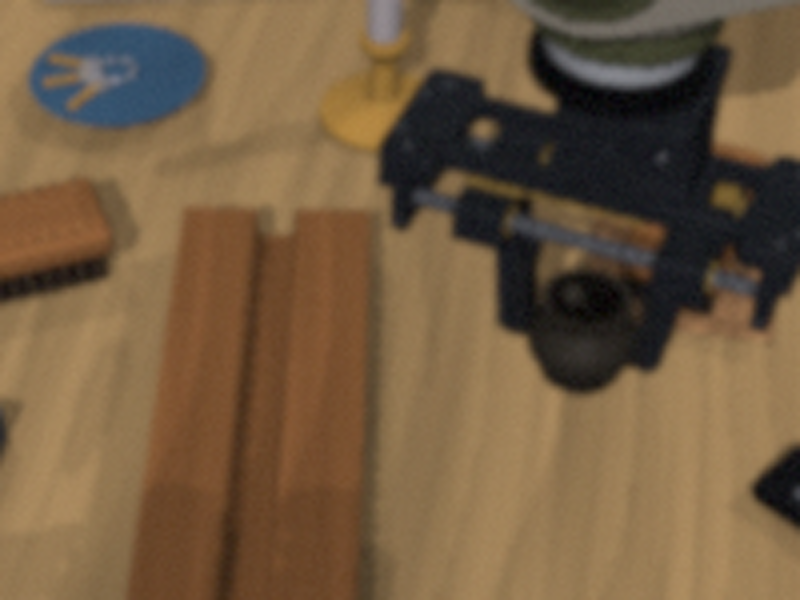

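```bash
python3 -m jog '[{"travel":[0,0,25],"rotation":[0,0,0],"jaw":0.4},{"travel":[0,0,35],"rotation":[0,0,0],"jaw":0.4},{"travel":[0,0,30],"rotation":[0,0,0],"jaw":0.4},{"travel":[0,0,0],"rotation":[0,0,0],"jaw":0.4},{"travel":[0,0,0],"rotation":[0,0,0],"jaw":0.4}]'
```

```text
time_s: 8.62
eef_pos: [0.48, -0.0621, 0.0486]
orientation: [2.471, 1.935, 0.008]
wrist_force: [0.5, 0.7, -1.4]
opening: 0.0517
```

```bash
python3 -m jog '[{"travel":[0,0,6],"rotation":[0,0,0],"jaw":0.4},{"travel":[0,0,5],"rotation":[0,0,0],"jaw":0.4},{"travel":[0,0,2],"rotation":[0,0,0],"jaw":0.4},{"travel":[0,0,0],"rotation":[0,0,0],"jaw":0.4}]'
```

```text
time_s: 9.12
eef_pos: [0.4814, -0.0623, 0.0375]
orientation: [2.468, 1.933, 0.012]
wrist_force: [0.1, -0.4, -3.1]
opening: 0.0518
```

```bash
python3 -m jog '[{"travel":[0,0,4],"rotation":[0,0,0],"jaw":0.4},{"travel":[0,0,3],"rotation":[0,0,0],"jaw":0.4},{"travel":[0,0,0],"rotation":[0,0,0],"jaw":0.4}]'
```

```text
time_s: 9.5
eef_pos: [0.4815, -0.0625, 0.0346]
orientation: [2.464, 1.932, 0.014]
wrist_force: [-0.7, 0.5, -3.0]
opening: 0.0518
```

```bash
python3 -m jog '[{"travel":[0,0,4],"rotation":[0,0,0],"jaw":0.4},{"travel":[0,0,0],"rotation":[0,0,0],"jaw":0.4}]'; python3 -m jog '[{"travel":[0,0,4],"rotation":[0,0,0],"jaw":0.4},{"travel":[0,0,0],"rotation":[0,0,0],"jaw":0.4}]'
python3 -c "
from h import *
c=camera('side');up(c,(300,130,440,235),5,'g3.png')"
```

```text
time_s: 9.75
eef_pos: [0.4819, -0.0626, 0.0323]
orientation: [2.462, 1.931, 0.015]
wrist_force: [0.3, 0.2, -2.4]
opening: 0.0522
time_s: 10.0
eef_pos: [0.4822, -0.0628, 0.0297]
orientation: [2.461, 1.93, 0.016]
wrist_force: [-0.4, -0.9, -2.9]
opening: 0.0516
```

View pics/g3.png

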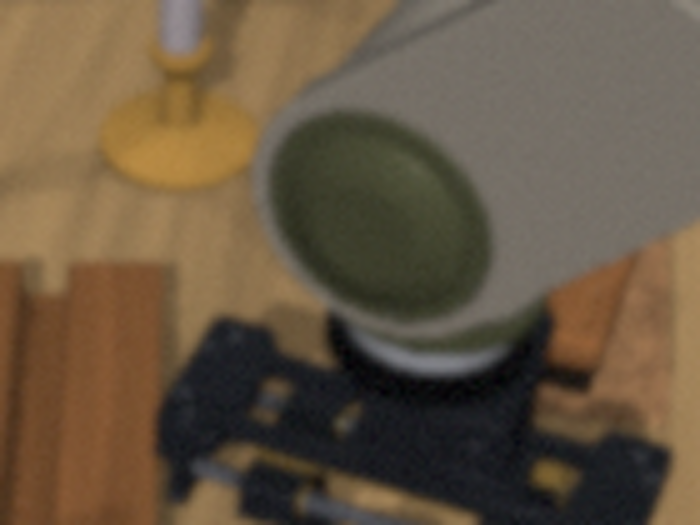

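```bash
python3 -c "
from h import *
c=camera('side');up(c,(320,190,440,280),6,'g4.png')
plan(.482,-.0628,.03,-14)"
```

```text
t 10.1 pos [ 0.4823 -0.0628  0.0295] j6 -0.14 open 0.0516 F [-1.1  0.2  3.5]
turn [0.98 0.03 0.22] travel after [-0.1 -0.3 -0.5] travel now [-0.1 -0.2 -0.5]
```

View pics/g4.png

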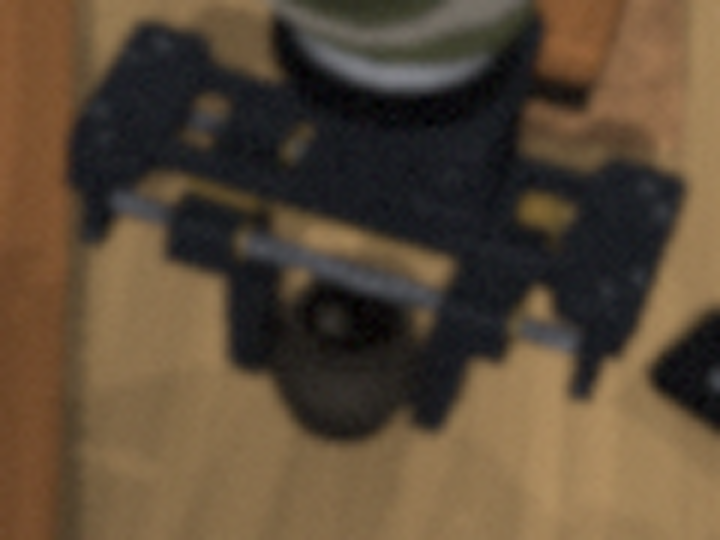

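```bash
python3 -c "
from h import *
c=camera('side');print(at(c,(376.7,262.5),0),at(c,(376.7,262.5),.008), proj(c,place(SH['mortar'],.482,-.0628,0)).max(0))"
python3 -m jog '[{"travel":[0,0,0],"rotation":[0,0,0],"jaw":0.65},{"travel":[0,0,0],"rotation":[0,0,0],"jaw":0.8},{"travel":[0,0,0],"rotation":[0,0,0],"jaw":0.95},{"travel":[0,0,0],"rotation":[0,0,0],"jaw":0.95}]'
python3 -c "
from h import *
plan(.482,-.0628,.03,-14)"
```

```text
[[ 0.47952071 -0.0478316   0.        ]] [[ 0.4795741 -0.0409397  0.008    ]] [390.418205   263.92688805]
time_s: 10.65
eef_pos: [0.4825, -0.0629, 0.029]
orientation: [2.461, 1.93, 0.016]
wrist_force: [-0.4, 0.1, -0.7]
opening: 0.0833
t 10.65 pos [ 0.4825 -0.0629  0.029 ] j6 -0.14 open 0.0833 F [-0.4  0.1 -0.7]
turn [0.97 0.02 0.21] travel after [ 0.  -0.5 -1. ] travel now [ 0.  -0.5 -1. ]
```

```bash
python3 -m jog '[{"travel":[0,0,-20],"rotation":[0,0,0],"jaw":1},{"travel":[0,0,-40],"rotation":[0.9,0,0],"jaw":1},{"travel":[0,0,-50],"rotation":[0,0,0],"jaw":1},{"travel":[0,0,-40],"rotation":[0,0,0],"jaw":1},{"travel":[0,0,0],"rotation":[0,0,0],"jaw":1}]'
python3 - <<'E'
from h import *
c={n:snap(n,n+'5.png') for n in('top','side')}
for t,p0,z in [('brush',(.417,-.281,-.2),.004),('mortar',(.482,-.063,0),0)]:
    for n in c:
        for d in masks_of(n,t):
            m=at(c[n],[(d['bbox'][0]+d['bbox'][2])/2,(d['bbox'][1]+d['bbox'][3])/2],.02)[0]
            print(n,t,d['confidence'].__round__(2),m.round(3))
            if np.linalg.norm(m[:2]-p0[:2])<.07: p,e=fitmask([(c[n],d['region'])],SH[t],p0,z); print(t,n,np.round(p,4),round(e,3))
plan(.4186,-.28,.15,-12)
E
```

```text
time_s: 11.28
eef_pos: [0.4812, -0.0626, 0.1831]
orientation: [-2.472, -1.938, 0.001]
wrist_force: [-0.6, 0.4, -1.1]
opening: 0.088
top brush 0.77 [ 0.415 -0.282  0.02 ]
brush top [ 0.4194 -0.2795 -0.2108] 0.049
top brush 0.57 [ 0.813 -0.2    0.02 ]
side brush 0.94 [ 0.421 -0.27   0.02 ]
brush side [ 0.4482 -0.2833 -0.074 ] 1.767
side brush 0.76 [ 0.812 -0.203  0.02 ]
side mortar 0.67 [ 0.475 -0.066  0.02 ]
mortar side [ 0.4815 -0.061   0.0236] 0.034
t 11.57 pos [ 0.4799 -0.0622  0.1795] j6 -0.13 open 0.0881 F [-0.9 -0.1 -1. ]
turn [-0.51 -0.06 -1.81] travel after [-225.8  -14.7   29.5] travel now [-226.2   -7.3   29.3]
```

View pics/side5.png

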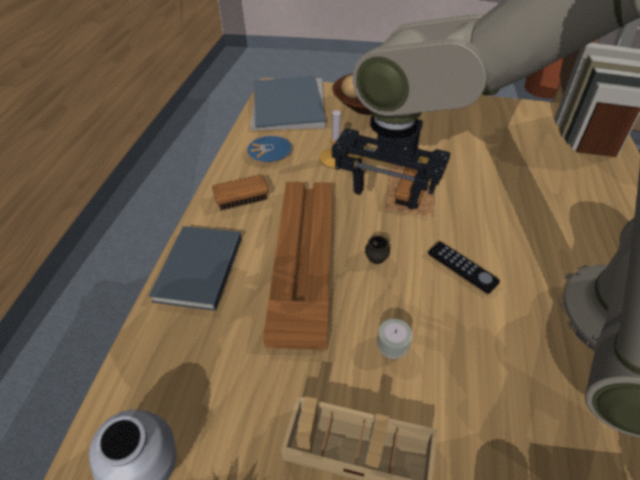

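```bash
python3 -m jog '[{"travel":[-40,-1,5],"rotation":[0,0,-1.8],"jaw":1},{"travel":[-48,-3,5],"rotation":[0,0,0],"jaw":1},{"travel":[-48,-3,5],"rotation":[0,0,0],"jaw":1},{"travel":[-48,-3,5],"rotation":[0,0,0],"jaw":1},{"travel":[-40,-3,5],"rotation":[0,0,0],"jaw":1},{"travel":[0,0,0],"rotation":[0,0,0],"jaw":1},{"travel":[0,0,0],"rotation":[0,0,0],"jaw":1}]'
python3 - <<'E'
from h import *
plan(.419,-.2797,.034,-12.1)
E
```

```text
time_s: 12.45
eef_pos: [0.4167, -0.2832, 0.1476]
orientation: [-2.425, -1.969, 0.009]
wrist_force: [1.2, 0.3, -0.4]
opening: 0.0878
t 12.45 pos [ 0.4167 -0.2832  0.1476] j6 -0.62 open 0.0878 F [ 1.2  0.3 -0.4]
turn [-1.01 -0.38  0.25] travel after [  3.9   1.5 113.6] travel now [  3.1   3.5 113.6]
```

```bash
python3 -m jog '[{"travel":[4,2,25],"rotation":[-1,-0.4,0.2],"jaw":1},{"travel":[0,0,25],"rotation":[0,0,0],"jaw":1},{"travel":[0,0,25],"rotation":[0,0,0],"jaw":1},{"travel":[0,0,0],"rotation":[0,0,0],"jaw":1},{"travel":[0,0,0],"rotation":[0,0,0],"jaw":1}]'
python3 - <<'E'
from h import *
plan(.419,-.2797,.034,-12.1)
E
```

```text
time_s: 13.08
eef_pos: [0.4214, -0.2744, 0.0719]
orientation: [2.435, 1.983, 0.001]
wrist_force: [-1.0, 0.6, -0.5]
opening: 0.0883
t 13.07 pos [ 0.4214 -0.2744  0.0719] j6 -0.61 open 0.0883 F [-1.   0.6 -0.5]
turn [0.07 0.02 0.42] travel after [-5.7 -1.2 37.9] travel now [-5.7 -1.3 37.9]
```

```bash
python3 -m jog '[{"travel":[-5,-1,18],"rotation":[0,0,0.4],"jaw":1},{"travel":[0,0,18],"rotation":[0,0,0],"jaw":1},{"travel":[0,0,0],"rotation":[0,0,0],"jaw":1},{"travel":[0,0,0],"rotation":[0,0,0],"jaw":1}]'
python3 - <<'E'
from h import *
plan(.419,-.2797,.034,-12.1)
E
```

```text
time_s: 13.58
eef_pos: [0.4215, -0.2797, 0.0396]
orientation: [2.434, 1.972, 0.002]
wrist_force: [0.1, -0.3, 0.1]
opening: 0.088
t 13.57 pos [ 0.4215 -0.2797  0.0396] j6 -0.61 open 0.088 F [ 0.1 -0.3  0.1]
turn [0.44 0.27 0.12] travel after [-0.5 -2.5  5.6] travel now [-0.5 -2.5  5.6]
```

```bash
python3 -m jog '[{"travel":[0,-3,5],"rotation":[0.4,0.2,0.1],"jaw":1},{"travel":[0,0,2],"rotation":[0,0,0],"jaw":1},{"travel":[0,0,0],"rotation":[0,0,0],"jaw":0.8},{"travel":[0,0,0],"rotation":[0,0,0],"jaw":0.65},{"travel":[0,0,0],"rotation":[0,0,0],"jaw":0.5},{"travel":[0,0,0],"rotation":[0,0,0],"jaw":0.5},{"travel":[0,0,0],"rotation":[0,0,0],"jaw":0.5}]' 20
python3 - <<'E'
from h import *
plan(.419,-.2797,.034,-12.1)
E
```

```text
time_s: 14.45
eef_pos: [0.4189, -0.2794, 0.0338]
orientation: [2.44, 1.973, -0.001]
wrist_force: [-0.0, -0.0, -0.4]
opening: 0.0597
t 14.45 pos [ 0.4189 -0.2794  0.0338] j6 -0.61 open 0.0597 F [-0.  -0.  -0.4]
turn [0.13 0.14 0.02] travel after [-0.3  0.1 -0.2] travel now [-0.3  0.1 -0.2]
```

```bash
cat >> h.py <<'E'
L=(.6314,-.0338,.1308)
def led(x,y,z): return place(np.array([[x,y,z]]),*L)[0]
E
python3 -m jog '[{"travel":[0,0,-10],"rotation":[0,0,0],"jaw":0.5},{"travel":[0,0,-30],"rotation":[0,0,-10],"jaw":0.5},{"travel":[0,0,-40],"rotation":[0,0,-9.5],"jaw":0.5},{"travel":[0,0,-30],"rotation":[0,0,0],"jaw":0.5},{"travel":[0,0,0],"rotation":[0,0,0],"jaw":0.5}]' 35
python3 - <<'E'
from h import *
print(led(0,.15,.0),led(0,-.213,.0))
plan(*led(0,.15,.15),7.5)
E
```

```text
time_s: 15.08
eef_pos: [0.4184, -0.2787, 0.1487]
orientation: [2.058, 2.37, -0.002]
wrist_force: [0.0, 0.6, -1.5]
opening: 0.0597
[0.6118359  0.11491868 0.        ] [ 0.65918103 -0.24498053  0.        ]
t 15.07 pos [ 0.4184 -0.2787  0.1487] j6 -0.96 open 0.0597 F [ 0.   0.6 -1.5]
turn [0.05 0.15 0.57] travel after [365.  243.1  -1.3] travel now [362.6 246.8  -2. ]
```

```bash
python3 -m jog '[{"travel":[30,20,-1],"rotation":[0,0,0.6],"jaw":0.5},{"travel":[48,32,-1],"rotation":[0,0,0],"jaw":0.5},{"travel":[48,32,-1],"rotation":[0,0,0],"jaw":0.5},{"travel":[48,32,-1],"rotation":[0,0,0],"jaw":0.5},{"travel":[48,32,-1],"rotation":[0,0,0],"jaw":0.5},{"travel":[48,32,-1],"rotation":[0,0,0],"jaw":0.5},{"travel":[48,32,-1],"rotation":[0,0,0],"jaw":0.5},{"travel":[20,13,-1],"rotation":[0,0,0],"jaw":0.5}]'
python3 -m jog '[{"travel":[0,0,0],"rotation":[0,0,0],"jaw":0.5},{"travel":[0,0,0],"rotation":[0,0,0],"jaw":0.5}]'
python3 - <<'E'
from h import *
plan(*led(0,.15,.075),7.5)
E
```

```text
time_s: 16.08
eef_pos: [0.6, 0.0961, 0.1464]
orientation: [-2.075, -2.347, 0.011]
wrist_force: [0.1, 0.2, -1.3]
opening: 0.0598
time_s: 16.32
eef_pos: [0.5991, 0.097, 0.1438]
orientation: [-2.07, -2.347, 0.015]
wrist_force: [-0.5, -1.3, -1.3]
opening: 0.0598
t 16.32 pos [0.5991 0.097  0.1438] j6 -0.16 open 0.0598 F [-0.5 -1.3 -1.3]
turn [-0.88 -0.15 -0.35] travel after [16.1 14.9 68.8] travel now [16.  15.9 68.6]
```

```bash
python3 -m jog '[{"travel":[16,16,10],"rotation":[-0.9,-0.2,-0.4],"jaw":0.5},{"travel":[0,0,20],"rotation":[0,0,0],"jaw":0.5},{"travel":[0,0,20],"rotation":[0,0,0],"jaw":0.5},{"travel":[0,0,0],"rotation":[0,0,0],"jaw":0.5},{"travel":[0,0,0],"rotation":[0,0,0],"jaw":0.5}]'
python3 - <<'E'
from h import *
plan(*led(0,.15,.064),7.5)
E
```

```text
time_s: 16.95
eef_pos: [0.6146, 0.1143, 0.0904]
orientation: [2.073, 2.357, 0.002]
wrist_force: [0.7, -0.8, -1.0]
opening: 0.0596
t 16.95 pos [0.6146 0.1143 0.0904] j6 -0.13 open 0.0596 F [ 0.7 -0.8 -1. ]
turn [ 0.13  0.05 -0.17] travel after [ 1.  -2.6 26.4] travel now [ 1.  -2.7 26.4]
```

```bash
python3 -m jog '[{"travel":[1,-3,15],"rotation":[0,0,0],"jaw":0.5},{"travel":[0,0,6],"rotation":[0,0,0],"jaw":0.5},{"travel":[0,0,0],"rotation":[0,0,0],"jaw":0.5},{"travel":[0,0,0],"rotation":[0,0,0],"jaw":0.5}]'
python3 - <<'E'
from h import *
plan(*led(0,.15,.058),7.5)
c=camera('side');up(c,(220,200,380,360),4,'b1.png')
E
```

```text
time_s: 17.45
eef_pos: [0.6118, 0.1149, 0.0691]
orientation: [2.073, 2.356, 0.004]
wrist_force: [-0.1, -0.6, -2.2]
opening: 0.0594
t 17.45 pos [0.6118 0.1149 0.0691] j6 -0.13 open 0.0594 F [-0.1 -0.6 -2.2]
turn [ 0.25  0.07 -0.18] travel after [ 0.   0.  11.1] travel now [ 0.  -0.  11.1]
```

View pics/b1.png

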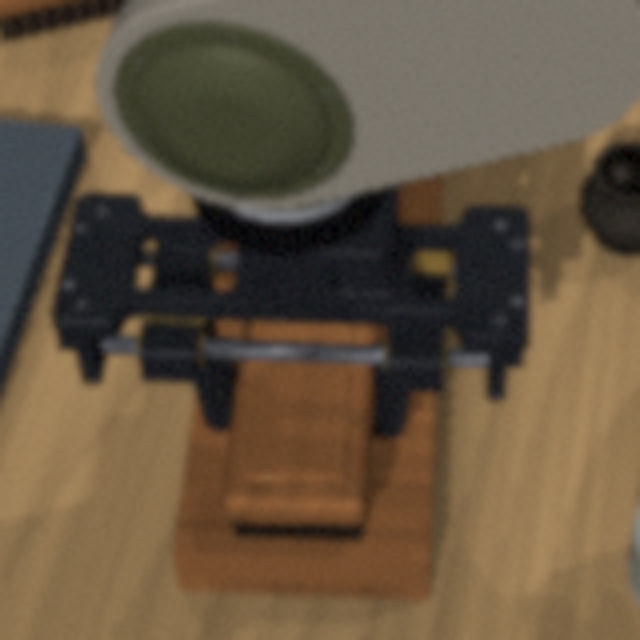

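```bash
python3 -m jog '[{"travel":[0,0,6],"rotation":[0.2,0,-0.2],"jaw":0.5},{"travel":[0,0,4],"rotation":[0,0,0],"jaw":0.5},{"travel":[0,0,0],"rotation":[0,0,0],"jaw":0.5}]'
python3 - <<'E'
from h import *
plan(*led(0,.15,.057),7.5)
E
```

```text
time_s: 17.88
eef_pos: [0.6122, 0.1149, 0.0592]
orientation: [2.069, 2.361, 0.001]
wrist_force: [-1.0, -0.5, 0.7]
opening: 0.0595
t 17.88 pos [0.6122 0.1149 0.0592] j6 -0.13 open 0.0595 F [-1.  -0.5  0.7]
turn [0.11 0.08 0.03] travel after [ 0.1 -0.3  2.2] travel now [ 0.1 -0.3  2.2]
```

```bash
python3 -m jog '[{"travel":[0,0,3],"rotation":[0,0,0],"jaw":0.5},{"travel":[-5,0,0],"rotation":[0,0,0],"jaw":0.5},{"travel":[-10,0,0],"rotation":[0,0,0],"jaw":0.5},{"travel":[-10,0,0],"rotation":[0,0,0],"jaw":0.5},{"travel":[-10,0,0],"rotation":[0,0,0],"jaw":0.5}]'
python3 - <<'E'
from h import *
plan(*led(0,-.213,.057),7.5)
E
```

```text
time_s: 18.5
eef_pos: [0.6177, 0.0785, 0.0573]
orientation: [2.068, 2.36, 0.004]
wrist_force: [0.1, 0.6, 2.3]
opening: 0.0596
t 18.5 pos [0.6177 0.0785 0.0573] j6 -0.2 open 0.0596 F [0.1 0.6 2.3]
turn [0.25 0.06 0.06] travel after [-3.261e+02 -1.100e+00  3.000e-01] travel now [-326.1   -1.4    0.6]
```

```bash
python3 -m jog '[{"travel":[-12,-1,0],"rotation":[0,0,0],"jaw":0.5},{"travel":[-12,0,0],"rotation":[0,0,0],"jaw":0.5},{"travel":[-12,0,0],"rotation":[0,0,0],"jaw":0.5},{"travel":[-12,0,0],"rotation":[0,0,0],"jaw":0.5},{"travel":[-12,0,0],"rotation":[0,0,0],"jaw":0.5}]'
python3 - <<'E'
from h import *
plan(*led(0,-.213,.057),7.5)
E
```

```text
time_s: 19.12
eef_pos: [0.625, 0.014, 0.0573]
orientation: [2.069, 2.359, 0.004]
wrist_force: [-0.6, 1.6, 2.6]
opening: 0.0594
t 19.12 pos [0.625  0.014  0.0573] j6 -0.3 open 0.0594 F [-0.6  1.6  2.6]
turn [0.25 0.07 0.01] travel after [-2.613e+02  1.000e-01  3.000e-01] travel now [-261.3    0.     0.6]
```

```bash
python3 -m jog '[{"travel":[-13,0,0],"rotation":[0,0,0],"jaw":0.5},{"travel":[-13,0,0],"rotation":[0,0,0],"jaw":0.5},{"travel":[-13,0,0],"rotation":[0,0,0],"jaw":0.5},{"travel":[-13,0,0],"rotation":[0,0,0],"jaw":0.5},{"travel":[-13,0,0],"rotation":[0,0,0],"jaw":0.5},{"travel":[-13,0,0],"rotation":[0,0,0],"jaw":0.5}]'
python3 - <<'E'
from h import *
plan(*led(0,-.213,.057),7.5)
E
```

```text
time_s: 19.88
eef_pos: [0.6358, -0.0688, 0.0573]
orientation: [2.069, 2.36, 0.004]
wrist_force: [-0.9, 1.9, 3.1]
opening: 0.0592
t 19.88 pos [ 0.6358 -0.0688  0.0573] j6 -0.42 open 0.0592 F [-0.9  1.9  3.1]
turn [0.24 0.07 0.02] travel after [-177.7    0.2    0.3] travel now [-1.777e+02  1.000e-01  5.000e-01]
```

```bash
python3 -m jog '[{"travel":[-13,0,0],"rotation":[0,0,0],"jaw":0.5},{"travel":[-13,0,0],"rotation":[0,0,0],"jaw":0.5},{"travel":[-13,0,0],"rotation":[0,0,0],"jaw":0.5},{"travel":[-13,0,0],"rotation":[0,0,0],"jaw":0.5},{"travel":[-13,0,0],"rotation":[0,0,0],"jaw":0.5},{"travel":[-13,0,0],"rotation":[0,0,0],"jaw":0.5},{"travel":[-13,0,0],"rotation":[0,0,0],"jaw":0.5}]'
python3 - <<'E'
from h import *
plan(*led(0,-.213,.057),7.5)
E
```

```text
time_s: 20.75
eef_pos: [0.6484, -0.1655, 0.0574]
orientation: [2.069, 2.36, 0.004]
wrist_force: [-0.6, 1.8, 2.5]
opening: 0.0596
t 20.75 pos [ 0.6484 -0.1655  0.0574] j6 -0.56 open 0.0596 F [-0.6  1.8  2.5]
turn [0.23 0.06 0.02] travel after [-80.2   0.3   0.4] travel now [-80.2   0.2   0.5]
```

```bash
python3 -m jog '[{"travel":[-13,0,0],"rotation":[0,0,0],"jaw":0.5},{"travel":[-13,0,0],"rotation":[0,0,0],"jaw":0.5},{"travel":[-13,0,0],"rotation":[0,0,0],"jaw":0.5},{"travel":[-13,0,0],"rotation":[0,0,0],"jaw":0.5},{"travel":[-13,0,0],"rotation":[0,0,0],"jaw":0.5},{"travel":[-11,0,0],"rotation":[0,0,0],"jaw":0.5},{"travel":[0,0,0],"rotation":[0,0,0],"jaw":0.5}]'
python3 - <<'E'
from h import *
plan(*led(0,-.213,.057),7.5)
c=camera('side');up(c,(220,100,420,260),4,'b2.png')
E
```

```text
time_s: 21.62
eef_pos: [0.6591, -0.2476, 0.0574]
orientation: [2.07, 2.358, 0.003]
wrist_force: [0.1, -1.4, 3.0]
opening: 0.0594
t 21.62 pos [ 0.6591 -0.2476  0.0574] j6 -0.66 open 0.0594 F [ 0.1 -1.4  3. ]
turn [ 0.24  0.11 -0.04] travel after [2.6 0.4 0.4] travel now [2.6 0.4 0.4]
```

View pics/b2.png

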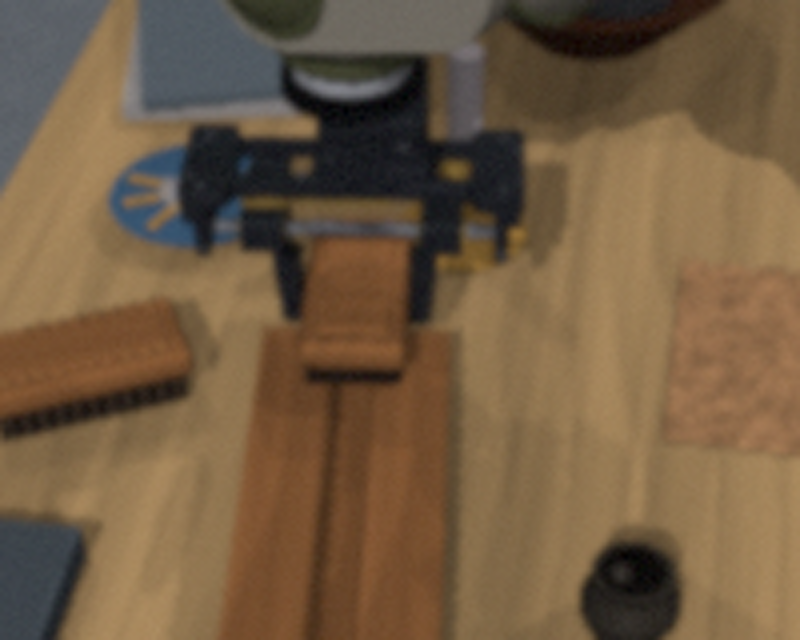

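```bash
python3 -m jog '[{"travel":[0,0,-15],"rotation":[0,0,0],"jaw":0.5},{"travel":[0,0,-40],"rotation":[0,0,0],"jaw":0.5},{"travel":[0,0,-45],"rotation":[0,0,0],"jaw":0.5},{"travel":[0,0,-30],"rotation":[0,0,4],"jaw":0.5},{"travel":[0,0,0],"rotation":[0,0,3.5],"jaw":0.5},{"travel":[0,0,0],"rotation":[0,0,0],"jaw":0.5}]'
python3 - <<'E'
from h import *
plan(.421,-.2935,.19,0)
E
```

```text
time_s: 22.42
eef_pos: [0.6576, -0.2437, 0.1938]
orientation: [2.222, 2.221, 0.002]
wrist_force: [-0.3, -0.6, -1.9]
opening: 0.0597
t 22.43 pos [ 0.6576 -0.2437  0.1938] j6 -0.52 open 0.0597 F [-0.3 -0.6 -1.9]
turn [ 0.06 -0.05 -0.04] travel after [ -49.8 -236.6    3.8] travel now [ -49.9 -236.6    3.5]
```

```bash
python3 -m jog '[{"travel":[-7,-30,0],"rotation":[0,0,0],"jaw":0.5},{"travel":[-10,-46,0],"rotation":[0,0,0],"jaw":0.5},{"travel":[-10,-46,0],"rotation":[0,0,0],"jaw":0.5},{"travel":[-10,-46,0],"rotation":[0,0,0],"jaw":0.5},{"travel":[-8,-40,0],"rotation":[0,0,0],"jaw":0.5},{"travel":[-5,-20,0],"rotation":[0,0,0],"jaw":0.5},{"travel":[0,0,0],"rotation":[0,0,0],"jaw":0.5},{"travel":[0,0,0],"rotation":[0,0,0],"jaw":0.5}]'
python3 - <<'E'
from h import *
plan(.421,-.2935,.045,0)
E
```

```text
time_s: 23.42
eef_pos: [0.4227, -0.2923, 0.1927]
orientation: [-2.203, -2.233, -0.002]
wrist_force: [0.2, -0.5, -0.8]
opening: 0.0595
t 23.43 pos [ 0.4227 -0.2923  0.1927] j6 -0.85 open 0.0595 F [ 0.2 -0.5 -0.8]
turn [-0.14 -0.23  0.77] travel after [ -1.2  -1.7 147.7] travel now [ -1.8  -1.4 147.7]
```

```bash
python3 -m jog '[{"travel":[-1,-2,30],"rotation":[0,0,0.8],"jaw":0.5},{"travel":[0,0,40],"rotation":[0,0,0],"jaw":0.5},{"travel":[0,0,40],"rotation":[0,0,0],"jaw":0.5},{"travel":[0,0,20],"rotation":[0,0,0],"jaw":0.5},{"travel":[0,0,5],"rotation":[0,0,0],"jaw":0.5},{"travel":[0,0,0],"rotation":[0,0,0],"jaw":0.5},{"travel":[0,0,0],"rotation":[0,0,0],"jaw":0.5}]'
python3 - <<'E'
from h import *
plan(.421,-.2935,.034,0)
E
```

```text
time_s: 24.3
eef_pos: [0.4268, -0.2921, 0.0547]
orientation: [2.212, 2.23, 0.003]
wrist_force: [-0.5, -0.6, -0.7]
opening: 0.0598
t 24.3 pos [ 0.4268 -0.2921  0.0547] j6 -0.84 open 0.0598 F [-0.5 -0.6 -0.7]
turn [ 0.09 -0.04  0.45] travel after [-1.4 -5.8 20.7] travel now [-1.3 -5.8 20.7]
```

```bash
python3 -m jog '[{"travel":[-1,-6,10],"rotation":[0,0,0.4],"jaw":0.5},{"travel":[0,0,7],"rotation":[0,0,0],"jaw":0.5},{"travel":[0,0,3],"rotation":[0,0,0],"jaw":0.5},{"travel":[0,0,0],"rotation":[0,0,0],"jaw":0.5}]'
python3 - <<'E'
from h import *
plan(.421,-.2935,.034,0)
E
```

```text
time_s: 24.8
eef_pos: [0.4207, -0.2937, 0.0345]
orientation: [2.219, 2.22, 0.002]
wrist_force: [0.2, 0.1, -0.6]
opening: 0.0594
t 24.8 pos [ 0.4207 -0.2937  0.0345] j6 -0.84 open 0.0594 F [ 0.2  0.1 -0.6]
turn [0.18 0.06 0.01] travel after [0.2 0.3 0.5] travel now [0.2 0.3 0.5]
```

Exactly over the mat centre; release and rise.

```bash
python3 -m jog '[{"travel":[0,0,1],"rotation":[0,0,0],"jaw":0.5},{"travel":[0,0,0],"rotation":[0,0,0],"jaw":0.75},{"travel":[0,0,0],"rotation":[0,0,0],"jaw":0.9},{"travel":[0,0,0],"rotation":[0,0,0],"jaw":1},{"travel":[0,0,-25],"rotation":[0,0,0],"jaw":1},{"travel":[0,0,-45],"rotation":[0,0,0],"jaw":1},{"travel":[0,0,-50],"rotation":[0,0,0],"jaw":1},{"travel":[0,0,-50],"rotation":[0,0,0],"jaw":1}]'
python3 -m jog '[{"travel":[40,0,-15],"rotation":[0,0,0],"jaw":1},{"travel":[60,0,0],"rotation":[0,0,0],"jaw":1},{"travel":[60,0,0],"rotation":[0,0,0],"jaw":1},{"travel":[40,0,0],"rotation":[0,0,0],"jaw":1},{"travel":[0,0,0],"rotation":[0,0,0],"jaw":1},{"travel":[0,0,0],"rotation":[0,0,0],"jaw":1}]'
python3 - <<'E'
from h import *
c={n:snap(n,n+'6.png') for n in('top','side')}
for t,p0,z in [('brush',(.42,-.29,0),.004),('mortar',(.482,-.063,0),0),('mat',(.42,-.29,0),0),('ledge',(.63,-.03,.13),0)]:
    for n in c:
        for d in masks_of(n,t):
            m=at(c[n],[(d['bbox'][0]+d['bbox'][2])/2,(d['bbox'][1]+d['bbox'][3])/2],.02)[0]
            if np.linalg.norm(m[:2]-p0[:2])<.07: p,e=fitmask([(c[n],d['region'])],SH[t],p0,z); print(t,n,np.round(p,4),round(e,3))
plan(.5,.3,.2,0)
up(c['top'],(130,235,210,355),5,'box6.png')
E
```

```text
time_s: 25.8
eef_pos: [0.4194, -0.2928, 0.206]
orientation: [-2.219, -2.219, -0.003]
wrist_force: [0.7, -1.2, 0.3]
opening: 0.0881
time_s: 26.55
eef_pos: [0.4199, -0.0887, 0.226]
orientation: [2.217, 2.215, 0.005]
wrist_force: [-0.6, -0.8, 0.5]
opening: 0.0879
brush top [ 0.4231 -0.2933  0.0061] 0.063
brush side [ 0.4211 -0.2942  0.0062] 0.051
mortar side [ 0.4807 -0.065   0.0681] 0.187
mat top [ 0.4223 -0.2924  0.0202] 0.034
mat side [ 0.4204 -0.2935 -0.003 ] 0.129
ledge side [ 0.63   -0.0339  0.1316] 0.034
t 27.05 pos [ 0.4198 -0.0887  0.2258] j6 -0.48 open 0.0882 F [ 0.4 -0.3  0.5]
turn [ 0.42  0.17 -0.11] travel after [388.7  80.2  25.8] travel now [388.9  79.3  25.2]
```

View pics/top6.png

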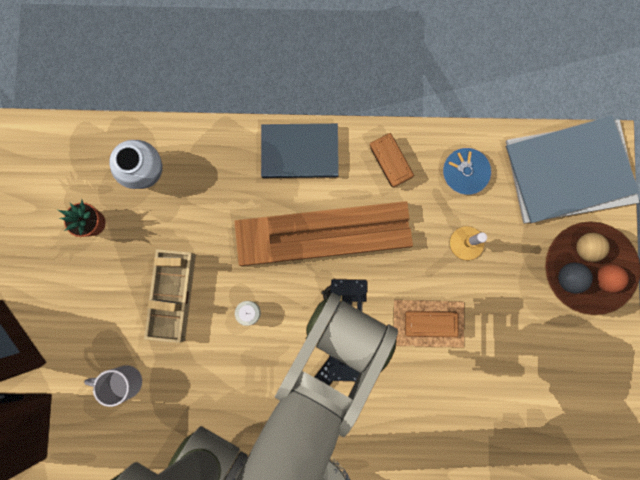

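View pics/side6.png

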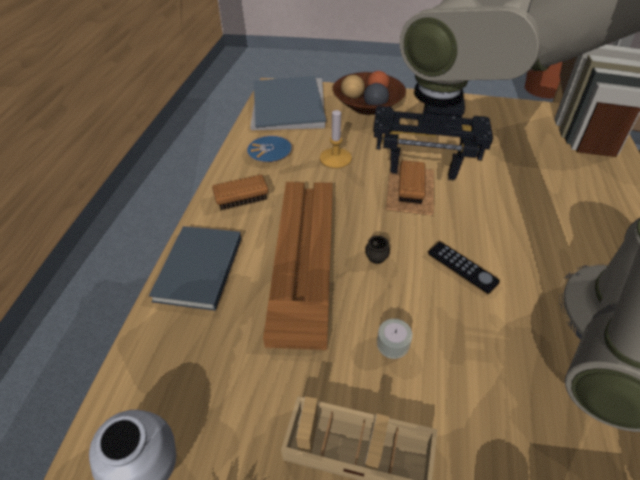

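```bash
python3 - <<'E'
from h import *
t=camera('top');s=camera('side')
tc=np.array([[82,50],[257,65],[208,507],[25,490]])/5+[140,240]
P=at(t,tc,.046);print(P.round(4)); print('center',P.mean(0).round(4))
for i,j in((0,1),(1,2),(2,3),(3,0)): print(np.linalg.norm(P[i]-P[j]).round(4),np.degrees(np.arctan2(*(P[j]-P[i])[[1,0]])).round(1))
b1=np.array([[78,87],[208,90],[207,130],[75,127]])/5+[140,240]
b3=np.array([[50,300],[180,315],[178,357],[47,343]])/5+[140,240]
s1=np.array([[118,48],[168,52],[142,212],[90,212]])/4+[275,385]
s3=np.array([[405,115],[458,122],[415,300],[365,290]])/4+[275,385]
for z in(.096,.082):
    for n,b,q in(('b1',b1,s1),('b3',b3,s3)):
        A=at(t,b,z);B=at(s,q,z); print(z,n,'top',A.mean(0).round(4),'size',np.linalg.norm(A[0]-A[1]).round(4),np.linalg.norm(A[1]-A[2]).round(4),'side far edge',B[:2].mean(0).round(4),'top far edge',A[1:3].mean(0).round(4),'cen',B.mean(0).round(4))
up(s,(280,385,400,475),6,'pic_s.png')
up(t,(140,245,200,325),7,'pic_t.png')
E
```

```text
[[0.581  0.3601 0.046 ]
 [0.5756 0.2767 0.046 ]
 [0.3684 0.2899 0.046 ]
 [0.3745 0.3757 0.046 ]]
center [0.4749 0.3256 0.046 ]
0.0836 -93.7
0.2077 176.3
0.086 85.9
0.2072 -4.3
0.096 b1 top [0.5509 0.3151 0.096 ] size 0.0593 0.0182 side far edge [0.5487 0.2993 0.096 ] top far edge [0.5508 0.2853 0.096 ] cen [0.5478 0.328  0.096 ]
0.096 b3 top [0.4512 0.3229 0.096 ] size 0.0593 0.0188 side far edge [0.4466 0.3068 0.096 ] top far edge [0.4485 0.2932 0.096 ] cen [0.4505 0.3374 0.096 ]
0.082 b1 top [0.5517 0.3194 0.082 ] size 0.0599 0.0184 side far edge [0.5502 0.2933 0.082 ] top far edge [0.5516 0.2892 0.082 ] cen [0.5492 0.3227 0.082 ]
0.082 b3 top [0.4508 0.3272 0.082 ] size 0.06 0.019 side far edge [0.4457 0.301  0.082 ] top far edge [0.4482 0.2972 0.082 ] cen [0.4498 0.3323 0.082 ]
```

View pics/pic_s.png

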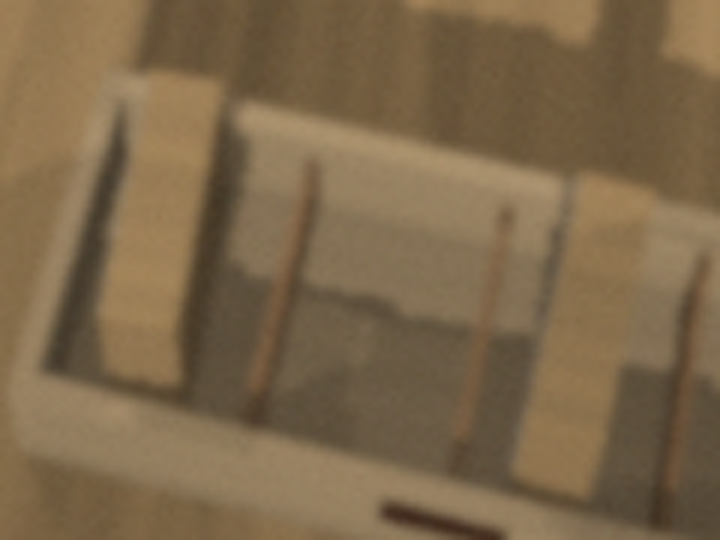

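View pics/pic_t.png

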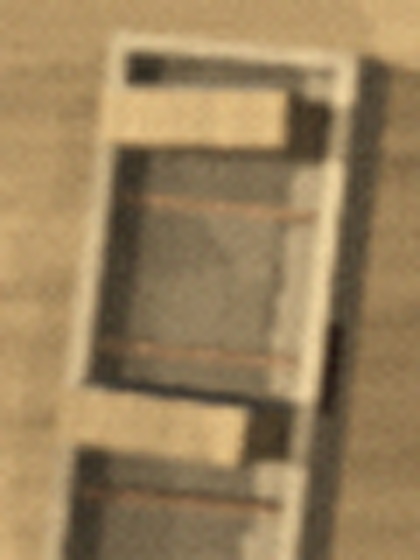

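```bash
python3 - <<'E'
from h import *
t=camera('top');s=camera('side')
b1=np.array([[105,87],[288,92],[287,152],[103,143]])/7+[140,245]
b3=np.array([[68,390],[248,408],[245,468],[62,450]])/7+[140,245]
s1=np.array([[146,72],[224,78],[184,318],[103,313]])/6+[280,385]
s3=np.array([[578,172],[655,186],[604,450],[522,430]])/6+[280,385]
for z in(.082,):
    for n,b,q in(('b1',b1,s1),('b3',b3,s3)):
      for nm,A in(('t',at(t,b,z)),('s',at(s,q,z))):
        e=[np.degrees(np.arctan2(*(A[i]-A[j])[[1,0]]))-90 for i,j in((0,1),(3,2))] if nm=='t' else [np.degrees(np.arctan2(*(A[i]-A[j])[[1,0]]))-90 for i,j in((3,0),(2,1))]
        print(n,nm,A.mean(0).round(4),np.round(e,1),np.linalg.norm(A[0]-A[1]).round(4),np.linalg.norm(A[1]-A[2]).round(4))
E
```

```text
b1 t [0.5512 0.3203 0.082 ] [-0.4 -1.6] 0.0603 0.0198
b1 s [0.5493 0.3224 0.082 ] [1.7 1.3] 0.0188 0.0581
b3 t [0.4496 0.3282 0.082 ] [-4.5 -4.4] 0.0592 0.0194
b3 s [0.449 0.332 0.082] [-5.9 -5.7] 0.0181 0.0622
```

```bash
python3 -m jog '[{"travel":[30,10,0],"rotation":[0,0,0],"jaw":1},{"travel":[56,18,0],"rotation":[0,0,0],"jaw":0.8},{"travel":[56,18,0],"rotation":[0,0,0],"jaw":0.45},{"travel":[56,18,0],"rotation":[0,0,0],"jaw":0.45},{"travel":[56,18,0],"rotation":[0,0,0],"jaw":0.45},{"travel":[56,18,0],"rotation":[0,0,0],"jaw":0.45},{"travel":[56,18,0],"rotation":[0,0,0],"jaw":0.45},{"travel":[30,10,0],"rotation":[0,0,0],"jaw":0.45}]' 15
python3 -m jog '[{"travel":[0,0,0],"rotation":[0,0,0],"jaw":0.45},{"travel":[0,0,0],"rotation":[0,0,0],"jaw":0.45}]'
python3 - <<'E'
from h import *
plan(.5498,.3215,.13,0)
E
```

```text
time_s: 28.25
eef_pos: [0.5534, 0.3184, 0.2253]
orientation: [2.222, 2.208, 0.006]
wrist_force: [0.0, -0.7, 0.7]
opening: 0.0396
time_s: 28.5
eef_pos: [0.5531, 0.3195, 0.2242]
orientation: [2.219, 2.211, 0.004]
wrist_force: [-0.2, 0.0, -1.4]
opening: 0.04
t 28.5 pos [0.5531 0.3195 0.2242] j6 0.35 open 0.04 F [-0.2  0.  -1.4]
turn [ 0.47  0.28 -0.22] travel after [ 2.  -3.3 94.2] travel now [ 2.4 -4.1 94.2]
```

```bash
python3 -m jog '[{"travel":[2,-3,30],"rotation":[0.5,0.3,-0.2],"jaw":0.45},{"travel":[0,0,30],"rotation":[0,0,0],"jaw":0.45},{"travel":[0,0,30],"rotation":[0,0,0],"jaw":0.45},{"travel":[0,0,0],"rotation":[0,0,0],"jaw":0.45},{"travel":[0,0,0],"rotation":[0,0,0],"jaw":0.45}]'
python3 - <<'E'
from h import *
plan(.5498,.3215,.07,0)
s=camera('side');up(s,(250,350,410,470),5,'p1.png')
E
```

```text
time_s: 29.12
eef_pos: [0.5509, 0.3158, 0.1356]
orientation: [2.228, 2.213, 0.005]
wrist_force: [0.2, 0.4, 0.2]
opening: 0.0399
t 29.12 pos [0.5509 0.3158 0.1356] j6 0.34 open 0.0399 F [0.2 0.4 0.2]
turn [ 0.17 -0.07 -0.38] travel after [ 5.7 -1.1 65.6] travel now [ 5.7 -1.3 65.6]
```

View pics/p1.png

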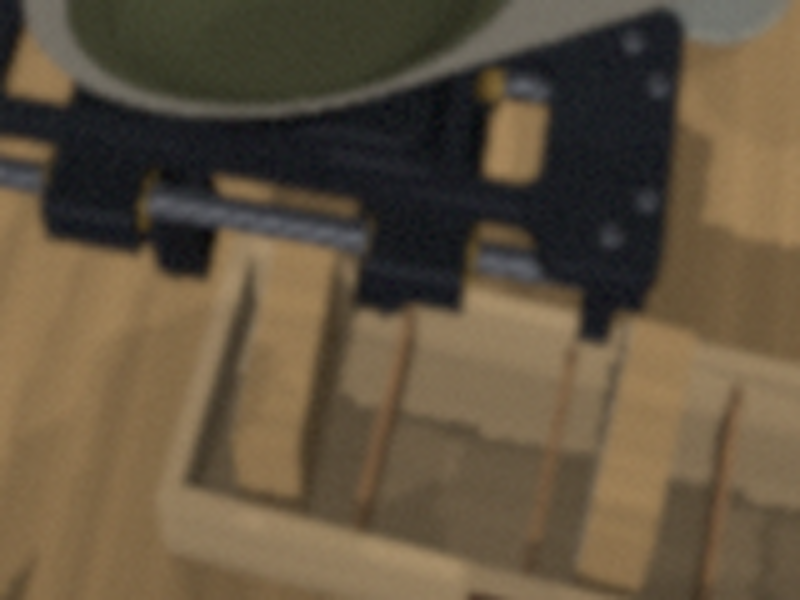

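```bash
python3 -m jog '[{"travel":[6,-1,20],"rotation":[0.2,0,-0.4],"jaw":0.45},{"travel":[0,0,25],"rotation":[0,0,0],"jaw":0.45},{"travel":[0,0,12],"rotation":[0,0,0],"jaw":0.45},{"travel":[0,0,0],"rotation":[0,0,0],"jaw":0.45},{"travel":[0,0,0],"rotation":[0,0,0],"jaw":0.45}]'
python3 - <<'E'
from h import *
plan(.5498,.3215,.07,0)
E
```

```text
time_s: 29.8
eef_pos: [0.5506, 0.3232, 0.0777]
orientation: [2.219, 2.223, 0.006]
wrist_force: [-1.5, 0.0, 0.3]
opening: 0.0399
t 29.8 pos [0.5506 0.3232 0.0777] j6 0.34 open 0.0399 F [-1.5  0.   0.3]
turn [ 0.16 -0.15  0.1 ] travel after [-1.7 -0.8  7.7] travel now [-1.7 -0.8  7.7]
```

```bash
python3 -m jog '[{"travel":[-2,-1,7],"rotation":[0,0,0],"jaw":0.45},{"travel":[0,0,1],"rotation":[0,0,0],"jaw":0.45},{"travel":[0,0,0],"rotation":[0,0,0],"jaw":0.3},{"travel":[0,0,0],"rotation":[0,0,0],"jaw":0.1},{"travel":[0,0,0],"rotation":[0,0,0],"jaw":0.1},{"travel":[0,0,0],"rotation":[0,0,0],"jaw":0.1},{"travel":[0,0,0],"rotation":[0,0,0],"jaw":0.1}]' 15
python3 - <<'E'
from h import *
plan(.5498,.3215,.07,0)
E
```

```text
time_s: 30.68
eef_pos: [0.5501, 0.3212, 0.0707]
orientation: [2.219, 2.222, 0.01]
wrist_force: [0.2, 0.3, -0.6]
opening: 0.018
t 30.68 pos [0.5501 0.3212 0.0707] j6 0.34 open 0.018 F [ 0.2  0.3 -0.6]
turn [ 0.3 -0.2  0.1] travel after [ 0.3 -0.3  0.7] travel now [ 0.3 -0.3  0.7]
```

```bash
python3 -m jog '[{"travel":[0,0,-15],"rotation":[0,0,0],"jaw":0.1},{"travel":[0,0,-35],"rotation":[0,0,0],"jaw":0.1},{"travel":[0,0,-40],"rotation":[0,0,0],"jaw":0.1},{"travel":[0,0,-35],"rotation":[0,0,0],"jaw":0.1},{"travel":[0,0,0],"rotation":[0,0,0],"jaw":0.1}]' 20
python3 - <<'E'
from h import *
plan(.52,.05,.2,90)
s=camera('side');up(s,(220,250,440,480),3,'p2.png')
E
```

```text
time_s: 31.3
eef_pos: [0.5494, 0.3208, 0.2035]
orientation: [2.218, 2.222, 0.014]
wrist_force: [0.2, -0.5, -1.0]
opening: 0.0178
t 31.3 pos [0.5494 0.3208 0.2035] j6 0.34 open 0.0178 F [ 0.2 -0.5 -1. ]
turn [  0.55   0.14 -89.89] travel after [  29.4 -270.8    3.5] travel now [-270.8  -29.9    2. ]
```

View pics/p2.png

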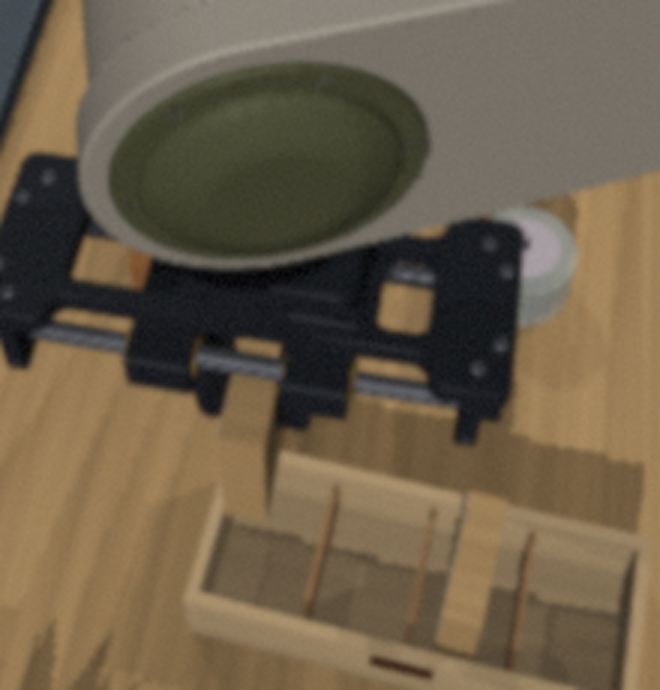

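```bash
python3 -m jog '[{"travel":[0,0,0],"rotation":[0,0,-10],"jaw":0.1},{"travel":[0,0,0],"rotation":[0,0,-10],"jaw":0.1},{"travel":[0,0,0],"rotation":[0,0,-10],"jaw":0.1},{"travel":[0,0,0],"rotation":[0,0,-10],"jaw":0.1},{"travel":[0,0,0],"rotation":[0,0,-10],"jaw":0.1},{"travel":[0,0,0],"rotation":[0,0,-10],"jaw":0.1},{"travel":[0,0,0],"rotation":[0,0,0],"jaw":0.1}]'
python3 - <<'E'
from h import *
plan(.6,.05,.2,0)
s=camera('side');up(s,(220,250,440,480),3,'p3.png')
E
```

```text
time_s: 32.22
eef_pos: [0.545, 0.319, 0.1899]
orientation: [-0.759, -3.035, 0.011]
wrist_force: [-0.3, 0.4, -0.9]
opening: 0.0181
t 32.23 pos [0.545  0.319  0.1899] j6 -0.74 open 0.0181 F [-0.3  0.4 -0.9]
turn [-0.86 -0.27 61.92] travel after [-269.    55.   -10.1] travel now [-175.  -211.6   -9.9]
```

View pics/p3.png

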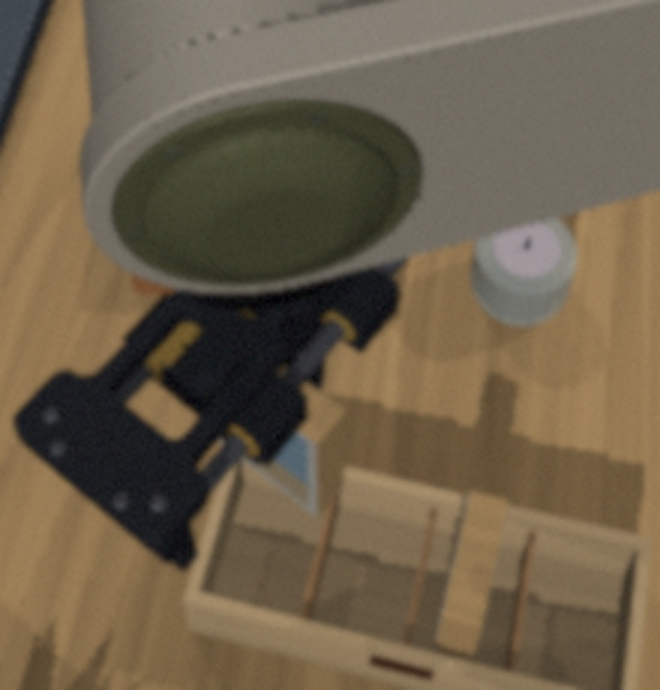

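```bash
python3 -m jog '[{"travel":[0,0,-3],"rotation":[0,0,10],"jaw":0.1},{"travel":[0,0,-3],"rotation":[0,0,10],"jaw":0.1},{"travel":[0,0,-3],"rotation":[0,0,10],"jaw":0.1},{"travel":[0,0,-3],"rotation":[0,0,10],"jaw":0.1},{"travel":[0,0,-3],"rotation":[0,0,10],"jaw":0.1},{"travel":[0,0,0],"rotation":[0,0,3],"jaw":0.1},{"travel":[0,0,0],"rotation":[0,0,0],"jaw":0.1}]'
python3 - <<'E'
from h import *
import re
s=open('h.py').read().replace("L=(.6314,-.0338,.1308)","L=(.6311,-.0338,.1308)");open('h.py','w').write(s)
E
python3 - <<'E'
from h import *
plan(*led(0,0,.19),7.5)
E
```

```text
time_s: 33.15
eef_pos: [0.5438, 0.3186, 0.2007]
orientation: [-2.103, -2.317, 0.031]
wrist_force: [1.3, 0.7, 0.1]
opening: 0.0179
t 33.15 pos [0.5438 0.3186 0.2007] j6 0.24 open 0.0179 F [1.3 0.7 0.1]
turn [-1.31  0.21 -1.95] travel after [-360.7   40.5   10.7] travel now [-359.1   53.    10.9]
```

```bash
python3 -m jog '[{"travel":[-35,5,0],"rotation":[-1.3,0.2,-2],"jaw":0.1},{"travel":[-52,6,0],"rotation":[0,0,0],"jaw":0.1},{"travel":[-52,6,0],"rotation":[0,0,0],"jaw":0.1},{"travel":[-52,6,0],"rotation":[0,0,0],"jaw":0.1},{"travel":[-52,6,0],"rotation":[0,0,0],"jaw":0.1},{"travel":[-52,6,0],"rotation":[0,0,0],"jaw":0.1},{"travel":[-35,4,0],"rotation":[0,0,0],"jaw":0.1},{"travel":[0,0,0],"rotation":[0,0,0],"jaw":0.1}]'
python3 - <<'E'
from h import *
plan(*led(0,0,.12),7.5)
E
```

```text
time_s: 34.15
eef_pos: [0.6259, -0.0134, 0.1974]
orientation: [-2.072, -2.358, 0.003]
wrist_force: [0.0, 0.7, -0.4]
opening: 0.0182
t 34.15 pos [ 0.6259 -0.0134  0.1974] j6 -0.34 open 0.0182 F [ 0.   0.7 -0.4]
turn [-0.18 -0.04 -0.11] travel after [-20.9   2.5  77.4] travel now [-20.9   2.8  77.4]
```

```bash
python3 -m jog '[{"travel":[-15,3,20],"rotation":[0,0,0],"jaw":0.1},{"travel":[0,0,25],"rotation":[0,0,0],"jaw":0.1},{"travel":[0,0,20],"rotation":[0,0,0],"jaw":0.1},{"travel":[0,0,0],"rotation":[0,0,0],"jaw":0.1},{"travel":[0,0,0],"rotation":[0,0,0],"jaw":0.1}]'
python3 - <<'E'
from h import *
plan(*led(0,0,.105),7.5)
E
```

```text
time_s: 34.78
eef_pos: [0.6301, -0.0242, 0.1311]
orientation: [-2.071, -2.358, 0.002]
wrist_force: [0.4, 0.5, -1.0]
opening: 0.0178
t 34.77 pos [ 0.6301 -0.0242  0.1311] j6 -0.36 open 0.0178 F [ 0.4  0.5 -1. ]
turn [-0.18 -0.1  -0.07] travel after [-9.6 -0.3 26.1] travel now [-9.6 -0.2 26.1]
```

```bash
python3 -m jog '[{"travel":[-9,0,12],"rotation":[-0.2,0,0],"jaw":0.1},{"travel":[0,0,10],"rotation":[0,0,0],"jaw":0.1},{"travel":[0,0,0],"rotation":[0,0,0],"jaw":0.1},{"travel":[0,0,0],"rotation":[0,0,0],"jaw":0.1}]'
python3 - <<'E'
from h import *
plan(*led(0,0,.0767),7.5)
s=camera('side');up(s,(250,200,350,320),5,'p4.png')
E
```

```text
time_s: 35.28
eef_pos: [0.6318, -0.0336, 0.109]
orientation: [2.072, 2.36, 0.004]
wrist_force: [-0.1, -0.8, -0.9]
opening: 0.018
t 35.27 pos [ 0.6318 -0.0336  0.109 ] j6 -0.37 open 0.018 F [-0.1 -0.8 -0.9]
turn [ 0.16 -0.06 -0.07] travel after [-0.1 -0.7 32.3] travel now [-0.2 -0.8 32.3]
```

View pics/p4.png

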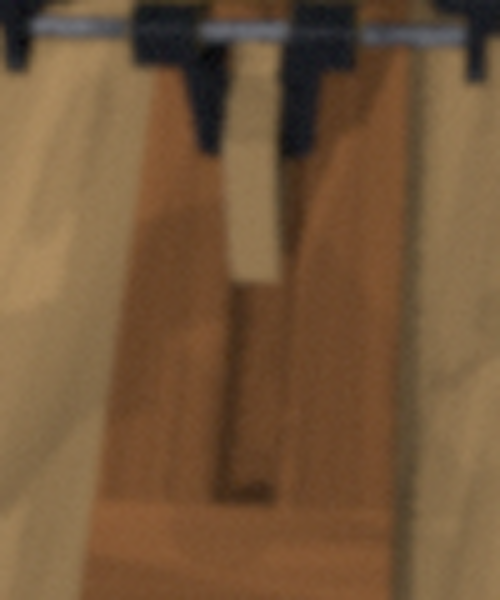

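```bash
python3 -m jog '[{"travel":[0,-0.5,8],"rotation":[0.1,0,0],"jaw":0.1},{"travel":[0,0,6],"rotation":[0,0,0],"jaw":0.1},{"travel":[0,0,0],"rotation":[0,0,0],"jaw":0.1}]'
python3 -m jog '[{"travel":[0,0,5],"rotation":[0,0,0],"jaw":0.1},{"travel":[0,0,3],"rotation":[0,0,0],"jaw":0.1},{"travel":[0,0,0],"rotation":[0,0,0],"jaw":0.1}]'
python3 - <<'E'
from h import *
plan(*led(0,0,.0767),7.5)
E
```

```text
time_s: 35.7
eef_pos: [0.6312, -0.0335, 0.0942]
orientation: [-2.073, -2.361, -0.002]
wrist_force: [-0.2, -0.3, -1.0]
opening: 0.0178
time_s: 36.08
eef_pos: [0.6313, -0.0334, 0.0856]
orientation: [2.073, 2.361, 0.002]
wrist_force: [0.2, 0.6, -1.0]
opening: 0.0179
t 36.08 pos [ 0.6313 -0.0334  0.0856] j6 -0.37 open 0.0179 F [ 0.2  0.6 -1. ]
turn [ 0.06 -0.05 -0.05] travel after [-0.3 -0.2  8.9] travel now [-0.4 -0.3  8.9]
```

```bash
python3 -m jog '[{"travel":[0,0,5],"rotation":[0,0,0],"jaw":0.1},{"travel":[0,0,3],"rotation":[0,0,0],"jaw":0.1},{"travel":[0,0,0],"rotation":[0,0,0],"jaw":0.1}]'
python3 -m jog '[{"travel":[0,0,2],"rotation":[0,0,0],"jaw":0.1},{"travel":[0,0,2],"rotation":[0,0,0],"jaw":0.1},{"travel":[0,0,0],"rotation":[0,0,0],"jaw":0.1}]'
python3 - <<'E'
from h import *
plan(*led(0,0,.0767),7.5)
E
```

```text
time_s: 36.45
eef_pos: [0.6314, -0.0335, 0.0772]
orientation: [2.072, 2.361, 0.002]
wrist_force: [0.1, 0.6, -0.2]
opening: 0.0178
time_s: 36.83
eef_pos: [0.6322, -0.0336, 0.077]
orientation: [2.07, 2.358, 0.005]
wrist_force: [0.1, 0.7, -1.1]
opening: 0.0183
t 36.83 pos [ 0.6322 -0.0336  0.077 ] j6 -0.37 open 0.0183 F [ 0.1  0.7 -1.1]
turn [ 0.3   0.05 -0.04] travel after [-0.1 -1.1  0.3] travel now [-0.1 -1.1  0.3]
```

```bash
python3 -m jog '[{"travel":[0,-1,4],"rotation":[0,0,0],"jaw":0.1},{"travel":[0,0,3],"rotation":[0,0,0],"jaw":0.1}]'
```

```text
time_s: 37.08
eef_pos: [0.6326, -0.0339, 0.0757]
orientation: [2.065, 2.354, 0.01]
wrist_force: [-11.5, 1.9, 26.1]
opening: 0.0177
```

```bash
python3 -m jog '[{"travel":[0,-1,-1],"rotation":[0.3,0,0],"jaw":0.1},{"travel":[0,0,0],"rotation":[0,0,0],"jaw":0.3},{"travel":[0,0,0],"rotation":[0,0,0],"jaw":0.4},{"travel":[0,0,0],"rotation":[0,0,0],"jaw":0.45},{"travel":[0,0,0],"rotation":[0,0,0],"jaw":0.45}]'
python3 - <<'E'
from h import *
plan(*led(0,0,.2),7.5)
E
```

```text
time_s: 37.7
eef_pos: [0.6316, -0.0341, 0.0761]
orientation: [2.067, 2.357, 0.004]
wrist_force: [0.4, -0.4, -0.3]
opening: 0.0398
t 37.7 pos [ 0.6316 -0.0341  0.0761] j6 -0.37 open 0.0398 F [ 0.4 -0.4 -0.3]
turn [ 0.36  0.2  -0.02] travel after [   0.3   -0.5 -123.9] travel now [-1.000e-01  3.000e-01 -1.239e+02]
```

```bash
python3 -m jog '[{"travel":[0,0,-15],"rotation":[0,0,0],"jaw":0.45},{"travel":[0,0,-35],"rotation":[0,0,0],"jaw":0.45},{"travel":[0,0,-45],"rotation":[0.3,0.2,0],"jaw":0.45},{"travel":[0,0,-35],"rotation":[0,0,0],"jaw":0.45},{"travel":[0,0,0],"rotation":[0,0,0],"jaw":0.45}]'
python3 - <<'E'
from h import *
plan(.4485,.3300,.2,-5)
s=camera('side');up(s,(240,150,350,300),4,'p5.png')
E
```

```text
time_s: 38.33
eef_pos: [0.631, -0.0338, 0.2141]
orientation: [2.07, 2.359, 0.003]
wrist_force: [1.0, 0.1, -0.1]
opening: 0.0394
t 38.33 pos [ 0.631  -0.0338  0.2141] j6 -0.37 open 0.0394 F [ 1.   0.1 -0.1]
turn [ 0.2   0.02 12.48] travel after [ 346.5 -213.6   14.1] travel now [ 384.5 -133.7   13.4]
```

View pics/p5.png

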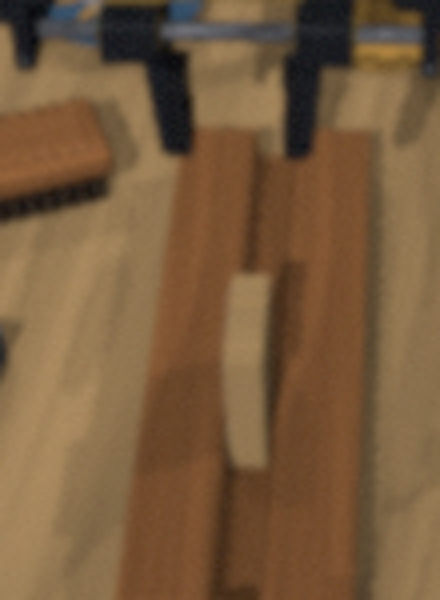

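```bash
python3 -m jog '[{"travel":[0,0,0],"rotation":[0,0,7],"jaw":0.45},{"travel":[0,0,0],"rotation":[0,0,5.5],"jaw":0.45},{"travel":[40,-25,0],"rotation":[0,0,0],"jaw":0.45},{"travel":[52,-32,0],"rotation":[0,0,0],"jaw":0.45},{"travel":[52,-32,0],"rotation":[0,0,0],"jaw":0.45},{"travel":[52,-32,0],"rotation":[0,0,0],"jaw":0.45},{"travel":[52,-32,0],"rotation":[0,0,0],"jaw":0.45},{"travel":[50,-31,0],"rotation":[0,0,0],"jaw":0.45}]'
python3 - <<'E'
from h import *
plan(.4485,.3300,.2,-5)
E
```

```text
time_s: 39.38
eef_pos: [0.4693, 0.2852, 0.2038]
orientation: [-2.323, -2.096, 0.02]
wrist_force: [0.9, 0.2, 0.2]
opening: 0.0397
t 39.38 pos [0.4693 0.2852 0.2038] j6 0.43 open 0.0397 F [0.9 0.2 0.2]
turn [-1.02  0.06 -0.88] travel after [ 42.8 -24.7   3.8] travel now [ 42.4 -25.2   4.2]
```

```bash
python3 -m jog '[{"travel":[39,-22,0],"rotation":[-1,0,-0.9],"jaw":0.45},{"travel":[0,0,0],"rotation":[0,0,0],"jaw":0.45},{"travel":[0,0,40],"rotation":[0,0,0],"jaw":0.45},{"travel":[0,0,30],"rotation":[0,0,0],"jaw":0.45},{"travel":[0,0,0],"rotation":[0,0,0],"jaw":0.45},{"travel":[0,0,0],"rotation":[0,0,0],"jaw":0.45}]'
python3 - <<'E'
from h import *
plan(.4485,.3300,.07,-5)
E
```

```text
time_s: 40.12
eef_pos: [0.4479, 0.3273, 0.129]
orientation: [-2.311, -2.126, 0.013]
wrist_force: [-0.4, 0.1, 0.6]
opening: 0.0395
t 40.12 pos [0.4479 0.3273 0.129 ] j6 0.5 open 0.0395 F [-0.4  0.1  0.6]
turn [-0.39  0.3   0.23] travel after [ 2.8  0.4 59. ] travel now [ 3.1  0.8 59. ]
```

```bash
python3 -m jog '[{"travel":[3,1,20],"rotation":[-0.4,0.3,0.2],"jaw":0.45},{"travel":[0,0,20],"rotation":[0,0,0],"jaw":0.45},{"travel":[0,0,10],"rotation":[0,0,0],"jaw":0.45},{"travel":[0,0,0],"rotation":[0,0,0],"jaw":0.45},{"travel":[0,0,0],"rotation":[0,0,0],"jaw":0.45}]'
python3 - <<'E'
from h import *
plan(.4485,.3300,.07,-5)
s=camera('side');up(s,(300,380,440,480),5,'p6.png')
E
```

```text
time_s: 40.75
eef_pos: [0.4523, 0.33, 0.0831]
orientation: [2.315, 2.119, 0.014]
wrist_force: [0.9, -0.0, 0.4]
opening: 0.04
t 40.75 pos [0.4523 0.33   0.0831] j6 0.51 open 0.04 F [ 0.9 -0.   0.4]
turn [ 0.48 -0.25 -0.08] travel after [-0.3 -3.8 13.1] travel now [-0.4 -3.9 13.1]
```

View pics/p6.png

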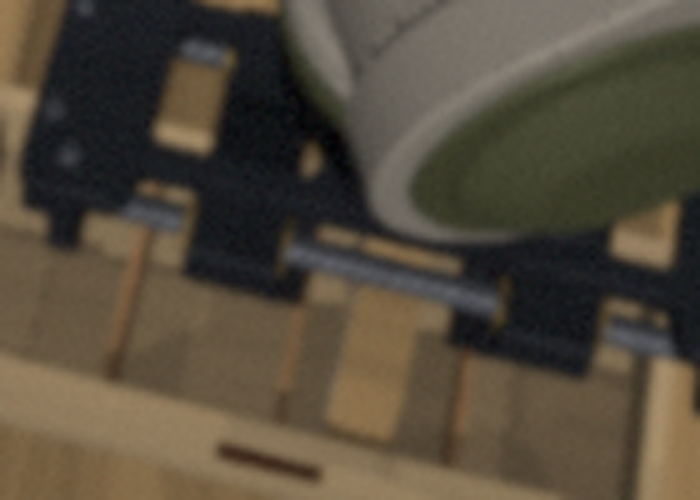

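```bash
python3 -m jog '[{"travel":[0,-4,7],"rotation":[0.4,-0.2,0],"jaw":0.45},{"travel":[0,0,5],"rotation":[0,0,0],"jaw":0.45},{"travel":[0,0,1],"rotation":[0,0,0],"jaw":0.45},{"travel":[0,0,0],"rotation":[0,0,0],"jaw":0.3},{"travel":[0,0,0],"rotation":[0,0,0],"jaw":0.1},{"travel":[0,0,0],"rotation":[0,0,0],"jaw":0.1},{"travel":[0,0,0],"rotation":[0,0,0],"jaw":0.1}]' 20
python3 - <<'E'
from h import *
plan(.4485,.3300,.07,-5)
E
```

```text
time_s: 41.68
eef_pos: [0.4483, 0.3305, 0.0699]
orientation: [2.317, 2.121, 0.003]
wrist_force: [0.1, 0.2, -0.2]
opening: 0.0177
t 41.67 pos [0.4483 0.3305 0.0699] j6 0.51 open 0.0177 F [ 0.1  0.2 -0.2]
turn [ 0.1  -0.07 -0.07] travel after [-0.5  0.2 -0.1] travel now [-0.5  0.2 -0.1]
```

```bash
python3 -m jog '[{"travel":[0,0,-15],"rotation":[0,0,0],"jaw":0.1},{"travel":[0,0,-35],"rotation":[0,0,0],"jaw":0.1},{"travel":[0,0,-40],"rotation":[0,0,0],"jaw":0.1},{"travel":[0,0,-40],"rotation":[0,0,0],"jaw":0.1},{"travel":[0,0,0],"rotation":[0,0,0],"jaw":0.1}]'
python3 -m jog '[{"travel":[0,0,-3],"rotation":[0,0,-10],"jaw":0.1},{"travel":[0,0,-3],"rotation":[0,0,-10],"jaw":0.1},{"travel":[0,0,-3],"rotation":[0,0,-10],"jaw":0.1},{"travel":[0,0,-3],"rotation":[0,0,-10],"jaw":0.1},{"travel":[0,0,-3],"rotation":[0,0,-10],"jaw":0.1},{"travel":[0,0,-3],"rotation":[0,0,-10],"jaw":0.1},{"travel":[0,0,0],"rotation":[0,0,0],"jaw":0.1}]'
python3 - <<'E'
from h import *
plan(.6,.05,.2,0)
s=camera('side');up(s,(260,250,480,480),3,'p7.png')
E
```

```text
time_s: 42.3
eef_pos: [0.448, 0.3304, 0.208]
orientation: [2.317, 2.12, 0.007]
wrist_force: [-0.3, -0.7, 0.0]
opening: 0.0178
time_s: 43.18
eef_pos: [0.4451, 0.329, 0.2233]
orientation: [-0.898, -3.007, 0.004]
wrist_force: [-0.1, 0.5, -0.7]
opening: 0.0178
t 43.17 pos [0.4451 0.329  0.2233] j6 -0.57 open 0.0178 F [-0.1  0.5 -0.7]
turn [-2.300e-01 -3.000e-02  5.676e+01] travel after [-279.   154.9   23.3] travel now [-282.5 -148.4   23.1]
```

View pics/p7.png

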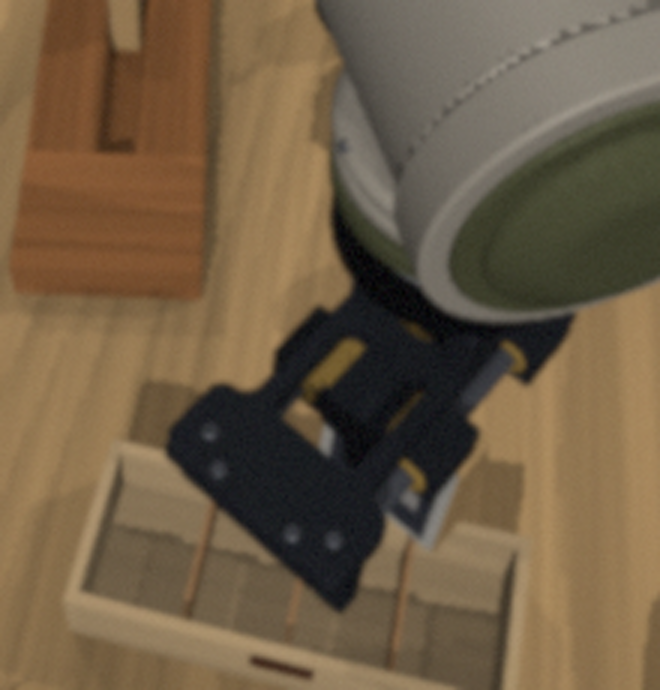

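```bash
python3 -m jog '[{"travel":[0,0,0],"rotation":[0,0,10],"jaw":0.1},{"travel":[0,0,0],"rotation":[0,0,10],"jaw":0.1},{"travel":[0,0,0],"rotation":[0,0,10],"jaw":0.1},{"travel":[0,0,0],"rotation":[0,0,10],"jaw":0.1},{"travel":[0,0,0],"rotation":[0,0,8],"jaw":0.1},{"travel":[0,0,0],"rotation":[0,0,0],"jaw":0.1}]'
python3 - <<'E'
from h import *
plan(*led(0,-.11,.2),7.5)
E
```

```text
time_s: 43.98
eef_pos: [0.4438, 0.3284, 0.2205]
orientation: [-2.102, -2.329, 0.014]
wrist_force: [-0.1, -0.2, -0.9]
opening: 0.018
t 43.98 pos [0.4438 0.3284 0.2205] j6 0.32 open 0.018 F [-0.1 -0.2 -0.9]
turn [-0.53  0.15 -1.62] travel after [-493.6  138.4   20.5] travel now [-489.4  152.4   20.5]
```

```bash
python3 -m jog '[{"travel":[-30,9,0],"rotation":[-0.5,0.1,-1.6],"jaw":0.1},{"travel":[-54,15,0],"rotation":[0,0,0],"jaw":0.1},{"travel":[-54,15,0],"rotation":[0,0,0],"jaw":0.1},{"travel":[-54,15,0],"rotation":[0,0,0],"jaw":0.1},{"travel":[-54,15,0],"rotation":[0,0,0],"jaw":0.1},{"travel":[-54,15,0],"rotation":[0,0,0],"jaw":0.1},{"travel":[-54,15,0],"rotation":[0,0,0],"jaw":0.1},{"travel":[-50,14,0],"rotation":[0,0,0],"jaw":0.1}]'
python3 - <<'E'
from h import *
plan(*led(0,-.11,.2),7.5)
E
```

```text
time_s: 44.98
eef_pos: [0.6136, -0.0655, 0.2191]
orientation: [-2.05, -2.379, 0.002]
wrist_force: [0.3, 0.9, -0.8]
opening: 0.0178
t 44.98 pos [ 0.6136 -0.0655  0.2191] j6 -0.45 open 0.0178 F [ 0.3  0.9 -0.8]
turn [-0.12 -0.01  0.99] travel after [-80.8  21.5  19.1] travel now [-81.2  20.1  19. ]
```

```bash
python3 -m jog '[{"travel":[-40,10,0],"rotation":[0,0,1],"jaw":0.1},{"travel":[-34,8,0],"rotation":[0,0,0],"jaw":0.1},{"travel":[0,0,0],"rotation":[0,0,0],"jaw":0.1},{"travel":[0,0,40],"rotation":[0,0,0],"jaw":0.1},{"travel":[0,0,40],"rotation":[0,0,0],"jaw":0.1},{"travel":[0,0,0],"rotation":[0,0,0],"jaw":0.1},{"travel":[0,0,0],"rotation":[0,0,0],"jaw":0.1}]'
python3 - <<'E'
from h import *
plan(*led(0,-.11,.105),7.5)
E
```

```text
time_s: 45.85
eef_pos: [0.6423, -0.1398, 0.1371]
orientation: [-2.067, -2.364, 0.002]
wrist_force: [0.5, 0.4, 0.1]
opening: 0.0176
t 45.85 pos [ 0.6423 -0.1398  0.1371] j6 -0.53 open 0.0176 F [0.5 0.4 0.1]
turn [-0.11 -0.05  0.17] travel after [-3.4  2.7 32.1] travel now [-3.4  2.7 32.1]
```

```bash
python3 -m jog '[{"travel":[-3,2,15],"rotation":[0,0,0.2],"jaw":0.1},{"travel":[0,0,13],"rotation":[0,0,0],"jaw":0.1},{"travel":[0,0,0],"rotation":[0,0,0],"jaw":0.1},{"travel":[0,0,0],"rotation":[0,0,0],"jaw":0.1}]'
python3 - <<'E'
from h import *
plan(*led(0,-.11,.0759),7.5)
E
```

```text
time_s: 46.35
eef_pos: [0.6458, -0.1426, 0.1102]
orientation: [2.07, 2.36, 0.001]
wrist_force: [0.6, 0.0, -0.8]
opening: 0.018
t 46.35 pos [ 0.6458 -0.1426  0.1102] j6 -0.53 open 0.018 F [ 0.6  0.  -0.8]
turn [0.11 0.08 0.01] travel after [-0.2 -0.4 34.3] travel now [-0.2 -0.5 34.3]
```

```bash
python3 -m jog '[{"travel":[0,0,8],"rotation":[0.1,0,0],"jaw":0.1},{"travel":[0,0,7],"rotation":[0,0,0],"jaw":0.1},{"travel":[0,0,0],"rotation":[0,0,0],"jaw":0.1}]'
python3 - <<'E'
from h import *
plan(*led(0,-.11,.0759),7.5)
E
python3 -m jog '[{"travel":[0,-0.5,5],"rotation":[0,0,0],"jaw":0.1},{"travel":[0,0,4],"rotation":[0,0,0],"jaw":0.1},{"travel":[0,0,0],"rotation":[0,0,0],"jaw":0.1}]'
python3 - <<'E'
from h import *
plan(*led(0,-.11,.0759),7.5)
E
```

```text
time_s: 46.72
eef_pos: [0.6459, -0.1427, 0.0945]
orientation: [2.07, 2.361, -0.001]
wrist_force: [-0.2, -0.4, -1.0]
opening: 0.0176
t 46.73 pos [ 0.6459 -0.1427  0.0945] j6 -0.53 open 0.0176 F [-0.2 -0.4 -1. ]
turn [0.02 0.09 0.01] travel after [-0.1 -0.4 18.6] travel now [-0.1 -0.4 18.6]
time_s: 47.1
eef_pos: [0.6454, -0.1428, 0.0849]
orientation: [2.07, 2.361, -0.001]
wrist_force: [-0.2, -0.1, -1.1]
opening: 0.0175
t 47.1 pos [ 0.6454 -0.1428  0.0849] j6 -0.53 open 0.0175 F [-0.2 -0.1 -1.1]
turn [0.03 0.1  0.  ] travel after [-0.1  0.   9. ] travel now [-0.1  0.   9. ]
```

```bash
python3 -m jog '[{"travel":[0,0,5],"rotation":[0,0,0],"jaw":0.1},{"travel":[0,0,4],"rotation":[0,0,0],"jaw":0.1},{"travel":[0,0,0],"rotation":[0,0,0],"jaw":0.1}]'
python3 -m jog '[{"travel":[0,0,2],"rotation":[0,0,0],"jaw":0.1},{"travel":[0,0,2],"rotation":[0,0,0],"jaw":0.1}]'
python3 - <<'E'
from h import *
plan(*led(0,-.11,.0759),7.5)
E
```

```text
time_s: 47.48
eef_pos: [0.6458, -0.143, 0.0759]
orientation: [2.069, 2.36, -0.0]
wrist_force: [0.4, -0.6, 1.2]
opening: 0.018
time_s: 47.72
eef_pos: [0.6463, -0.1432, 0.0756]
orientation: [2.067, 2.358, 0.001]
wrist_force: [-6.4, 2.2, 15.9]
opening: 0.0176
t 47.73 pos [ 0.6463 -0.1432  0.0756] j6 -0.53 open 0.0176 F [-6.4  2.2 15.9]
turn [0.26 0.25 0.02] travel after [ 0.4 -0.8 -0.3] travel now [ 0.4 -0.8 -0.3]
```

Seated (firm contact at the expected height). Release and rise.

```bash
python3 -m jog '[{"travel":[0,-1,0],"rotation":[0.2,0.2,0],"jaw":0.1},{"travel":[0,0,0],"rotation":[0,0,0],"jaw":0.3},{"travel":[0,0,0],"rotation":[0,0,0],"jaw":0.4},{"travel":[0,0,0],"rotation":[0,0,0],"jaw":0.45},{"travel":[0,0,-15],"rotation":[0,0,0],"jaw":0.45},{"travel":[0,0,-35],"rotation":[0,0,0],"jaw":0.45},{"travel":[0,0,-45],"rotation":[0,0,0],"jaw":0.5},{"travel":[0,0,-40],"rotation":[0,0,0],"jaw":0.7}]'
python3 - <<'E'
from h import *
plan(.482,-.063,.2,-14)
c={n:snap(n,n+'8.png') for n in('top','side')}
for t in('mortar','brush','picture_c'):
  for n in c:
    for d in masks_of(n,t):
        m=at(c[n],[(d['bbox'][0]+d['bbox'][2])/2,(d['bbox'][1]+d['bbox'][3])/2],.03)[0]
        print(t,n,round(d['confidence'],2),m.round(3))
E
```

```text
time_s: 48.72
eef_pos: [0.6443, -0.1429, 0.2141]
orientation: [-2.069, -2.359, 0.002]
wrist_force: [-0.3, 0.1, -0.6]
opening: 0.0521
t 48.73 pos [ 0.6443 -0.1429  0.2141] j6 -0.53 open 0.0521 F [-0.3  0.1 -0.6]
turn [-0.23 -0.07 21.52] travel after [  38.2 -176.8   14.1] travel now [ 100.4 -150.4   14.8]
mortar side 0.93 [ 0.477 -0.057  0.03 ]
brush top 0.58 [ 0.453 -0.298  0.03 ]
brush top 0.55 [ 0.817 -0.196  0.03 ]
brush side 0.93 [ 0.451 -0.279  0.03 ]
brush side 0.67 [ 0.808 -0.184  0.03 ]
picture_c top 0.74 [ 0.63  -0.028  0.03 ]
picture_c top 0.65 [ 0.64  -0.127  0.03 ]
picture_c side 0.76 [ 0.65 -0.17  0.03]
picture_c side 0.74 [ 0.639 -0.056  0.03 ]
```

View pics/side8.png

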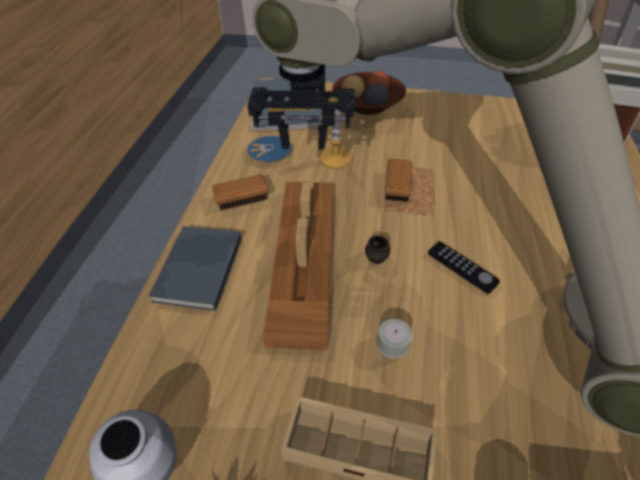

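```bash
python3 - <<'E'
from h import *
c={n:camera(n) for n in('top','side')}
it=[]
for z in (.004,):
  for n in c:
    for d in masks_of(n,'brush'):
        m=at(c[n],[(d['bbox'][0]+d['bbox'][2])/2,(d['bbox'][1]+d['bbox'][3])/2],.02)[0]
        if np.linalg.norm(m[:2]-[.45,-.29])<.07: p,e=fitmask([(c[n],d['region'])],SH['brush'],(.452,-.298,0),z); print(n,np.round(p,4),round(e,3))
up(c['top'],(380,280,480,355),6,'br8t.png')
up(c['side'],(370,145,450,225),6,'br8s.png')
E
```

```text
top [ 0.4538 -0.2954 -0.0037] 0.054
side [ 0.4526 -0.2958  0.0258] 0.053
```

View pics/br8t.png

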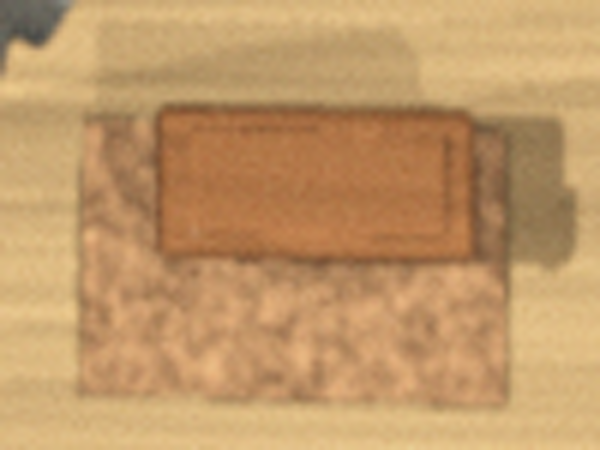

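View pics/br8s.png

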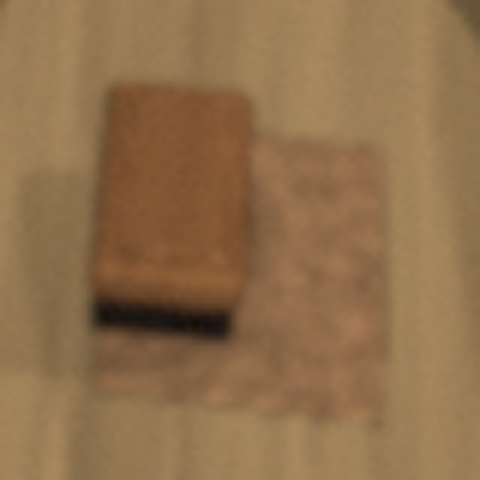

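```bash
python3 -m jog '[{"travel":[0,0,0],"rotation":[0,0,7.2],"jaw":1},{"travel":[-30,-36,0],"rotation":[0,0,0],"jaw":1},{"travel":[-38,-47,0],"rotation":[0,0,0],"jaw":1},{"travel":[-38,-47,0],"rotation":[0,0,0],"jaw":1},{"travel":[-38,-47,0],"rotation":[0,0,0],"jaw":1},{"travel":[-10,-13,0],"rotation":[0,0,0],"jaw":1},{"travel":[0,0,0],"rotation":[0,0,0],"jaw":1},{"travel":[0,0,0],"rotation":[0,0,0],"jaw":1}]' 20
python3 - <<'E'
from h import *
plan(.453,-.2957,.034,0.3)
E
```

```text
time_s: 50.32
eef_pos: [0.4507, -0.3002, 0.2098]
orientation: [-2.213, -2.221, 0.004]
wrist_force: [0.8, 0.9, -0.4]
opening: 0.0883
t 50.33 pos [ 0.4507 -0.3002  0.2098] j6 -0.81 open 0.0883 F [ 0.8  0.9 -0.4]
turn [-0.38 -0.17 -0.09] travel after [  4.5   2.3 175.8] travel now [  3.9   3.5 175.8]
```

```bash
python3 -m jog '[{"travel":[4,3,30],"rotation":[-0.4,-0.2,0],"jaw":1},{"travel":[0,0,45],"rotation":[0,0,0],"jaw":1},{"travel":[0,0,45],"rotation":[0,0,0],"jaw":1},{"travel":[0,0,10],"rotation":[0,0,0],"jaw":1},{"travel":[0,0,0],"rotation":[0,0,0],"jaw":1},{"travel":[0,0,0],"rotation":[0,0,0],"jaw":1}]'
python3 - <<'E'
from h import *
plan(.453,-.2957,.034,0.3)
E
```

```text
time_s: 51.08
eef_pos: [0.4609, -0.2927, 0.0792]
orientation: [2.201, 2.23, 0.002]
wrist_force: [0.6, -0.5, 0.4]
opening: 0.0882
t 51.08 pos [ 0.4609 -0.2927  0.0792] j6 -0.8 open 0.0882 F [ 0.6 -0.5  0.4]
turn [0.36 0.28 0.46] travel after [-3.  -7.9 45.2] travel now [-2.7 -8.2 45.1]
```

```bash
python3 -m jog '[{"travel":[-3,-8,8],"rotation":[0.3,0.2,0.4],"jaw":1},{"travel":[0,0,18],"rotation":[0,0,0],"jaw":1},{"travel":[0,0,10],"rotation":[0,0,0],"jaw":1},{"travel":[0,0,0],"rotation":[0,0,0],"jaw":1},{"travel":[0,0,0],"rotation":[0,0,0],"jaw":1}]'
python3 - <<'E'
from h import *
plan(.453,-.2957,.034,0.3)
E
```

```text
time_s: 51.7
eef_pos: [0.4529, -0.2979, 0.0452]
orientation: [2.211, 2.221, -0.001]
wrist_force: [0.0, 0.2, 0.5]
opening: 0.0883
t 51.7 pos [ 0.4529 -0.2979  0.0452] j6 -0.8 open 0.0883 F [0.  0.2 0.5]
turn [ 0.29  0.34 -0.02] travel after [ 2.2  0.1 11.2] travel now [ 2.2  0.  11.1]
```

```bash
python3 -m jog '[{"travel":[2,0,7],"rotation":[0.3,0.3,0],"jaw":1},{"travel":[0,0,4],"rotation":[0,0,0],"jaw":1},{"travel":[0,0,0],"rotation":[0,0,0],"jaw":0.8},{"travel":[0,0,0],"rotation":[0,0,0],"jaw":0.65},{"travel":[0,0,0],"rotation":[0,0,0],"jaw":0.5},{"travel":[0,0,0],"rotation":[0,0,0],"jaw":0.5},{"travel":[0,0,0],"rotation":[0,0,0],"jaw":0.5}]' 20
python3 - <<'E'
from h import *
plan(.4215,-.2935,.034,0.3)
E
```

```text
time_s: 52.58
eef_pos: [0.4532, -0.2959, 0.0342]
orientation: [2.215, 2.226, -0.001]
wrist_force: [-0.3, 0.5, -0.8]
opening: 0.06
t 52.58 pos [ 0.4532 -0.2959  0.0342] j6 -0.8 open 0.06 F [-0.3  0.5 -0.8]
turn [ 0.02  0.08 -0.01] travel after [  2.6 -31.7   0.2] travel now [  2.6 -31.7   0.1]
```

```bash
python3 -m jog '[{"travel":[0,0,-15],"rotation":[0,0,0],"jaw":0.5},{"travel":[0,0,-10],"rotation":[0,0,0],"jaw":0.5},{"travel":[1,-15,0],"rotation":[0,0,0],"jaw":0.5},{"travel":[1,-14,0],"rotation":[0,0,0],"jaw":0.5},{"travel":[0,0,0],"rotation":[0,0,0],"jaw":0.5},{"travel":[0,0,0],"rotation":[0,0,0],"jaw":0.5}]' 25
python3 - <<'E'
from h import *
plan(.4215,-.2935,.034,0.3)
E
```

```text
time_s: 53.32
eef_pos: [0.4214, -0.2937, 0.0612]
orientation: [2.216, 2.226, -0.001]
wrist_force: [0.3, 0.1, -0.9]
opening: 0.0597
t 53.33 pos [ 0.4214 -0.2937  0.0612] j6 -0.84 open 0.0597 F [ 0.3  0.1 -0.9]
turn [ 0.    0.07 -0.05] travel after [ 0.2  0.1 27.2] travel now [ 0.3  0.1 27.2]
```

```bash
python3 -m jog '[{"travel":[0,0,14],"rotation":[0,0,0],"jaw":0.5},{"travel":[0,0,9],"rotation":[0,0,0],"jaw":0.5},{"travel":[0,0,3],"rotation":[0,0,0],"jaw":0.5},{"travel":[0,0,0],"rotation":[0,0,0],"jaw":0.5}]'
python3 - <<'E'
from h import *
plan(.4215,-.2935,.034,0.3)
E
```

```text
time_s: 53.82
eef_pos: [0.4217, -0.2937, 0.0325]
orientation: [-2.216, -2.227, 0.001]
wrist_force: [-0.7, 0.3, 0.7]
opening: 0.0598
t 53.83 pos [ 0.4217 -0.2937  0.0325] j6 -0.84 open 0.0598 F [-0.7  0.3  0.7]
turn [-0.05  0.02 -0.02] travel after [ 0.2 -0.2 -1.5] travel now [ 0.2 -0.2 -1.5]
```

Now release, rise, and head for the mortar.

```bash
python3 -m jog '[{"travel":[0,0,-1],"rotation":[0,0,0],"jaw":0.5},{"travel":[0,0,0],"rotation":[0,0,0],"jaw":0.75},{"travel":[0,0,0],"rotation":[0,0,0],"jaw":0.9},{"travel":[0,0,0],"rotation":[0,0,0],"jaw":1},{"travel":[0,0,-25],"rotation":[0,0,0],"jaw":1},{"travel":[0,0,-45],"rotation":[0,0,0],"jaw":1},{"travel":[0,0,-50],"rotation":[0,0,0],"jaw":1},{"travel":[0,0,-30],"rotation":[0,0,0],"jaw":1}]'
python3 - <<'E'
from h import *
plan(.482,-.0625,.18,-14)
c={n:snap(n,n+'9.png') for n in('top','side')}
for d in masks_of('side','mortar')[:1]:
    print(fitmask([(c['side'],d['region'])],SH['mortar'],(.482,-.063,0),0)[0].round(4))
up(c['side'],(340,210,420,280),8,'mo9.png')
E
```

```text
time_s: 54.82
eef_pos: [0.4215, -0.2931, 0.1868]
orientation: [-2.213, -2.224, 0.001]
wrist_force: [0.5, 0.3, -0.0]
opening: 0.0882
t 54.83 pos [ 0.4215 -0.2931  0.1868] j6 -0.84 open 0.0882 F [ 0.5  0.3 -0. ]
turn [-0.19 -0.11 14.28] travel after [238.4   2.9   6.8] travel now [230.3  61.7   7.2]
[ 0.4811 -0.062   0.0612]
```

View pics/mo9.png

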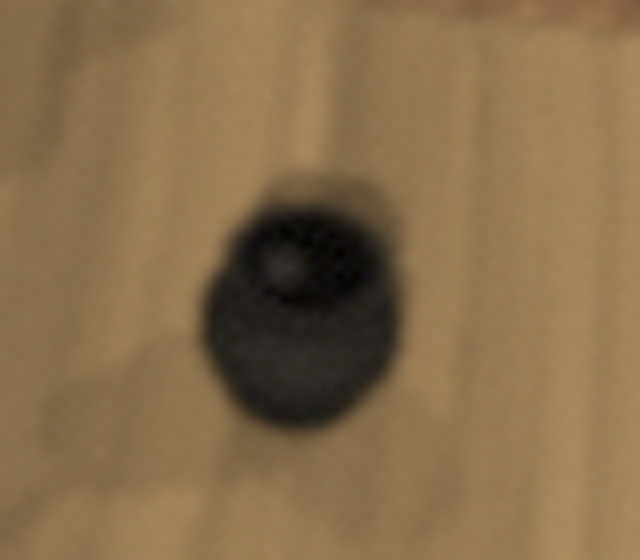

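View pics/top9.png

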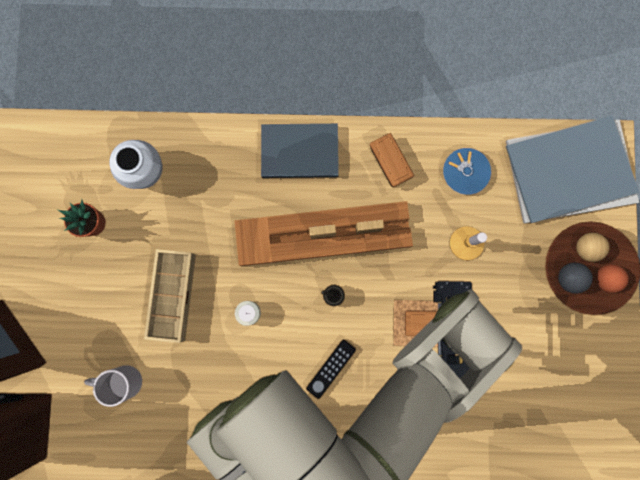

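```bash
python3 -m jog '[{"travel":[0,0,0],"rotation":[0,0,7],"jaw":1},{"travel":[0,0,0],"rotation":[0,0,7],"jaw":1},{"travel":[45,0,0],"rotation":[0,0,0],"jaw":1},{"travel":[56,1,0],"rotation":[0,0,0],"jaw":1},{"travel":[56,1,0],"rotation":[0,0,0],"jaw":1},{"travel":[50,1,0],"rotation":[0,0,0],"jaw":1},{"travel":[20,0,0],"rotation":[0,0,0],"jaw":1},{"travel":[0,0,0],"rotation":[0,0,0],"jaw":1}]' 20
python3 - <<'E'
from h import *
plan(.482,-.0625,.034,-14)
E
```

```text
time_s: 55.98
eef_pos: [0.4779, -0.0658, 0.1741]
orientation: [-2.463, -1.913, 0.011]
wrist_force: [0.1, -0.6, -0.2]
opening: 0.0882
t 55.98 pos [ 0.4779 -0.0658  0.1741] j6 -0.14 open 0.0882 F [ 0.1 -0.6 -0.2]
turn [-1.3  -0.48 -0.33] travel after [  4.2   3.2 140.1] travel now [  3.    6.3 140. ]
```

```bash
python3 -m jog '[{"travel":[4,4,20],"rotation":[-1.3,-0.5,-0.3],"jaw":1},{"travel":[0,0,20],"rotation":[0,0,0],"jaw":1},{"travel":[0,0,20],"rotation":[0,0,0],"jaw":1},{"travel":[0,0,0],"rotation":[0,0,0],"jaw":1},{"travel":[0,0,0],"rotation":[0,0,0],"jaw":1}]'
python3 - <<'E'
from h import *
plan(.482,-.0625,.034,-14)
E
```

```text
time_s: 56.6
eef_pos: [0.4807, -0.0667, 0.1095]
orientation: [-2.477, -1.927, 0.005]
wrist_force: [-0.4, 1.4, 0.3]
opening: 0.0881
t 56.6 pos [ 0.4807 -0.0667  0.1095] j6 -0.13 open 0.0881 F [-0.4  1.4  0.3]
turn [-0.26  0.05 -0.23] travel after [ 4.3  0.2 75.5] travel now [ 4.4  0.6 75.5]
```

```bash
python3 -m jog '[{"travel":[4,0,15],"rotation":[-0.3,0,-0.2],"jaw":1},{"travel":[0,0,0],"rotation":[0,0,0],"jaw":1},{"travel":[0,0,25],"rotation":[0,0,0],"jaw":1},{"travel":[0,0,20],"rotation":[0,0,0],"jaw":1},{"travel":[0,0,0],"rotation":[0,0,0],"jaw":1},{"travel":[0,0,0],"rotation":[0,0,0],"jaw":1}]'
python3 - <<'E'
from h import *
plan(.482,-.0625,.034,-14)
E
```

```text
time_s: 57.35
eef_pos: [0.4844, -0.0655, 0.0536]
orientation: [2.47, 1.926, 0.007]
wrist_force: [0.3, -0.4, 0.3]
opening: 0.0879
t 57.35 pos [ 0.4844 -0.0655  0.0536] j6 -0.13 open 0.0879 F [ 0.3 -0.4  0.3]
turn [ 0.57  0.14 -0.11] travel after [ 2.3 -3.1 19.6] travel now [ 2.4 -3.3 19.6]
```

```bash
python3 -m jog '[{"travel":[3,-2,10],"rotation":[0.5,0.1,0],"jaw":1},{"travel":[0,0,7],"rotation":[0,0,0],"jaw":1},{"travel":[0,0,2],"rotation":[0,0,0],"jaw":1},{"travel":[0,0,0],"rotation":[0,0,0],"jaw":1}]'
python3 - <<'E'
from h import *
plan(.482,-.0625,.034,-14)
E
```

```text
time_s: 57.85
eef_pos: [0.4839, -0.0621, 0.0348]
orientation: [2.475, 1.93, 0.002]
wrist_force: [-0.2, 0.1, -0.5]
opening: 0.088
t 57.85 pos [ 0.4839 -0.0621  0.0348] j6 -0.12 open 0.088 F [-0.2  0.1 -0.5]
turn [ 0.17  0.05 -0.1 ] travel after [-0.8 -1.7  0.8] travel now [-0.8 -1.7  0.8]
```

```bash
python3 -m jog '[{"travel":[-1,-2,0],"rotation":[0,0,0],"jaw":0.8},{"travel":[0,0,0],"rotation":[0,0,0],"jaw":0.6},{"travel":[0,0,0],"rotation":[0,0,0],"jaw":0.4},{"travel":[0,0,0],"rotation":[0,0,0],"jaw":0.4},{"travel":[0,0,0],"rotation":[0,0,0],"jaw":0.4},{"travel":[0,0,0],"rotation":[0,0,0],"jaw":0.4}]' 25
python3 - <<'E'
from h import *
plan(.482,-.0625,.034,-14)
E
```

```text
time_s: 58.6
eef_pos: [0.4817, -0.0628, 0.0351]
orientation: [2.475, 1.93, 0.002]
wrist_force: [0.2, -0.9, 0.2]
opening: 0.0517
t 58.6 pos [ 0.4817 -0.0628  0.0351] j6 -0.13 open 0.0517 F [ 0.2 -0.9  0.2]
turn [ 0.21  0.06 -0.1 ] travel after [0.3 0.2 1.1] travel now [0.3 0.2 1.1]
```

```bash
python3 -m jog '[{"travel":[0,0,-15],"rotation":[0,0,0],"jaw":0.4},{"travel":[0,0,-35],"rotation":[0,0,0],"jaw":0.4},{"travel":[0,0,-45],"rotation":[0,0,0],"jaw":0.4},{"travel":[0,0,-45],"rotation":[0,0,0],"jaw":0.4},{"travel":[0,0,0],"rotation":[0,0,0],"jaw":0.4}]'
python3 - <<'E'
from h import *
print(led(0,.17,.032))
plan(*led(0,.17,.17),-14)
E
```

```text
time_s: 59.22
eef_pos: [0.4802, -0.0621, 0.1775]
orientation: [-2.476, -1.931, 0.002]
wrist_force: [-0.5, 0.4, -3.4]
opening: 0.0518
[0.60892735 0.13474784 0.032     ]
t 59.23 pos [ 0.4802 -0.0621  0.1775] j6 -0.13 open 0.0518 F [-0.5  0.4 -3.4]
turn [-0.1   0.02 -0.11] travel after [222.2  77.3   7.5] travel now [222.3  76.9   7.4]
```

```bash
python3 -m jog '[{"travel":[30,10,0],"rotation":[0,0,0],"jaw":0.4},{"travel":[45,16,0],"rotation":[0,0,0],"jaw":0.4},{"travel":[50,17,0],"rotation":[0,0,0],"jaw":0.4},{"travel":[50,17,0],"rotation":[0,0,0],"jaw":0.4},{"travel":[30,11,0],"rotation":[0,0,0],"jaw":0.4},{"travel":[10,3,0],"rotation":[0,0,0],"jaw":0.4},{"travel":[0,0,0],"rotation":[0,0,0],"jaw":0.4},{"travel":[0,0,0],"rotation":[0,0,0],"jaw":0.4}]'
python3 - <<'E'
from h import *
plan(*led(0,.17,.067),-14)
E
```

```text
time_s: 60.22
eef_pos: [0.6033, 0.1323, 0.1644]
orientation: [-2.47, -1.919, 0.027]
wrist_force: [0.1, -0.7, -3.5]
opening: 0.0516
t 60.23 pos [0.6033 0.1323 0.1644] j6 0.27 open 0.0516 F [ 0.1 -0.7 -3.5]
turn [-1.22  0.3  -0.31] travel after [ 3.7  4.9 97.4] travel now [ 4.3  7.  97.2]
```

```bash
python3 -m jog '[{"travel":[4,5,20],"rotation":[-1.2,0.3,-0.3],"jaw":0.4},{"travel":[0,0,25],"rotation":[0,0,0],"jaw":0.4},{"travel":[0,0,20],"rotation":[0,0,0],"jaw":0.4},{"travel":[0,0,0],"rotation":[0,0,0],"jaw":0.4},{"travel":[0,0,0],"rotation":[0,0,0],"jaw":0.4}]'
python3 - <<'E'
from h import *
plan(*led(0,.17,.067),-14)
E
```

```text
time_s: 60.85
eef_pos: [0.6078, 0.1298, 0.0997]
orientation: [2.48, 1.926, 0.002]
wrist_force: [0.3, -0.2, -2.5]
opening: 0.0514
t 60.85 pos [0.6078 0.1298 0.0997] j6 0.27 open 0.0514 F [ 0.3 -0.2 -2.5]
turn [ 0.12  0.01 -0.34] travel after [ 5.1 -0.1 32.7] travel now [ 5.1 -0.2 32.7]
```

```bash
python3 -m jog '[{"travel":[5,0,12],"rotation":[0,0,-0.3],"jaw":0.4},{"travel":[0,0,9],"rotation":[0,0,0],"jaw":0.4},{"travel":[0,0,0],"rotation":[0,0,0],"jaw":0.4},{"travel":[0,0,0],"rotation":[0,0,0],"jaw":0.4}]'
python3 - <<'E'
from h import *
plan(*led(0,.17,.067),-14)
E
```

```text
time_s: 61.35
eef_pos: [0.6097, 0.1348, 0.0788]
orientation: [2.474, 1.932, 0.005]
wrist_force: [-0.1, 0.1, -3.2]
opening: 0.0519
t 61.35 pos [0.6097 0.1348 0.0788] j6 0.27 open 0.0519 F [-0.1  0.1 -3.2]
turn [ 0.25 -0.03 -0.03] travel after [-0.2 -0.7 11.8] travel now [-0.2 -0.8 11.7]
```

```bash
python3 -m jog '[{"travel":[0,-1,6],"rotation":[0.2,0,0],"jaw":0.4},{"travel":[0,0,4],"rotation":[0,0,0],"jaw":0.4},{"travel":[0,0,0],"rotation":[0,0,0],"jaw":0.4}]'; python3 -m jog '[{"travel":[0,0,2],"rotation":[0,0,0],"jaw":0.4},{"travel":[0,0,0],"rotation":[0,0,0],"jaw":0.4}]'
python3 -m jog '[{"travel":[0,0,2],"rotation":[0,0,0],"jaw":0.4},{"travel":[0,0,0],"rotation":[0,0,0],"jaw":0.4}]'
```

```text
time_s: 61.72
eef_pos: [0.6088, 0.135, 0.0683]
orientation: [2.476, 1.933, 0.002]
wrist_force: [0.1, -0.4, -2.9]
opening: 0.0517
time_s: 61.98
eef_pos: [0.6091, 0.1351, 0.0672]
orientation: [2.475, 1.933, 0.004]
wrist_force: [-0.6, -0.8, -2.3]
opening: 0.0519
time_s: 62.22
eef_pos: [0.6093, 0.1352, 0.0673]
orientation: [2.474, 1.932, 0.006]
wrist_force: [0.5, -0.3, -2.7]
opening: 0.0518
```

```bash
python3 -m jog '[{"travel":[0,0,3],"rotation":[0,0,0],"jaw":0.4}]'; python3 -m jog '[{"travel":[0,0,2],"rotation":[0,0,0],"jaw":0.4}]';python3 -m jog '[{"travel":[0,0,2],"rotation":[0,0,0],"jaw":0.4}]'
```

```text
time_s: 62.35
eef_pos: [0.6096, 0.1353, 0.0668]
orientation: [2.473, 1.932, 0.008]
wrist_force: [-12.4, -1.9, 35.3]
opening: 0.0518
time_s: 62.48
eef_pos: [0.6095, 0.1353, 0.067]
orientation: [2.472, 1.932, 0.009]
wrist_force: [-7.8, -1.2, 16.0]
opening: 0.0516
time_s: 62.6
eef_pos: [0.6095, 0.1353, 0.067]
orientation: [2.472, 1.931, 0.01]
wrist_force: [-6.8, -0.6, 16.4]
opening: 0.0517
```

```bash
python3 -m jog '[{"travel":[0,0,0],"rotation":[0,0,0],"jaw":0.4},{"travel":[0,0,0],"rotation":[0,0,0],"jaw":0.65},{"travel":[0,0,0],"rotation":[0,0,0],"jaw":0.8},{"travel":[0,0,0],"rotation":[0,0,0],"jaw":1},{"travel":[0,0,0],"rotation":[0,0,0],"jaw":1},{"travel":[0,0,-20],"rotation":[0,0,0],"jaw":1},{"travel":[0,0,-40],"rotation":[0,0,0],"jaw":1},{"travel":[0,0,-50],"rotation":[0,0,0],"jaw":1}]'
python3 -m jog '[{"travel":[0,0,-40],"rotation":[0,0,0],"jaw":1},{"travel":[0,-50,0],"rotation":[0,0,0],"jaw":1},{"travel":[0,-60,0],"rotation":[0,0,0],"jaw":1},{"travel":[0,-60,0],"rotation":[0,0,0],"jaw":1},{"travel":[0,-50,0],"rotation":[0,0,0],"jaw":1},{"travel":[0,0,0],"rotation":[0,0,0],"jaw":1}]'
python3 - <<'E'
from h import *
c={n:snap(n,n+'10.png') for n in('top','side')}
for t,p0,z in [('brush',(.42,-.29,0),.004),('mortar',(.609,.135,0),.032)]:
    for n in c:
        for d in masks_of(n,t):
            m=at(c[n],[(d['bbox'][0]+d['bbox'][2])/2,(d['bbox'][1]+d['bbox'][3])/2],z+.02)[0]
            if np.linalg.norm(m[:2]-p0[:2])<.09: p,e=fitmask([(c[n],d['region'])],SH[t],p0,z); print(t,n,np.round(p,4),round(e,3))
up(c['side'],(240,150,400,360),3,'f1.png')
up(c['top'],(225,190,425,270),4,'f2.png')
print(get_obs()['eef_pos'])
E
```

```text
time_s: 63.6
eef_pos: [0.6076, 0.135, 0.1753]
orientation: [2.476, 1.934, -0.0]
wrist_force: [0.4, -0.1, 0.9]
opening: 0.0881
time_s: 64.35
eef_pos: [0.3892, 0.1893, 0.2189]
orientation: [2.472, 1.929, 0.014]
wrist_force: [-0.1, -0.5, 0.0]
opening: 0.0879
brush top [ 0.4232 -0.2938  0.0069] 0.04
brush side [ 4.215e-01 -2.944e-01  2.000e-04] 0.051
mortar top [0.612  0.1358 0.054 ] 0.089
mortar side [0.6082 0.1356 0.0623] 0.032
[0.39283113 0.18841601 0.21832327]
```

View pics/f1.png

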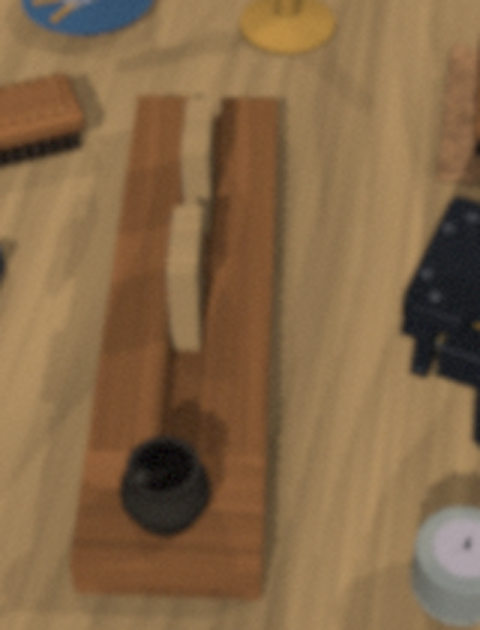

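View pics/f2.png

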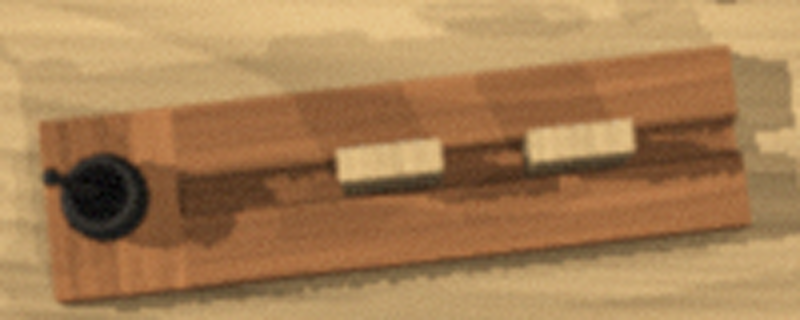

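View pics/top10.png

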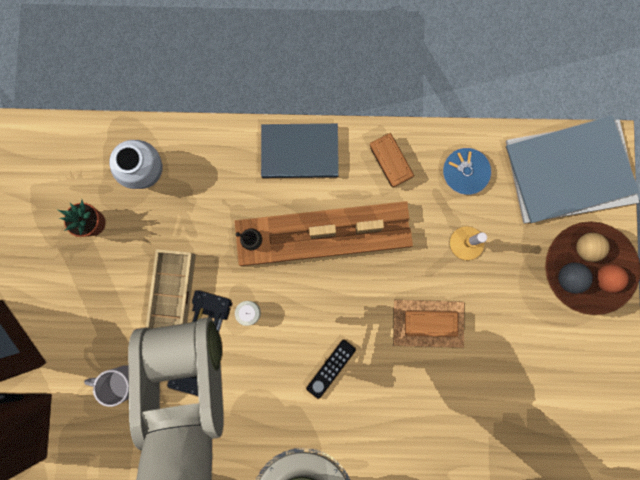

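```bash
python3 - <<'E'
from h import *
t=cv2.imread('pics/top10.png');s=cv2.imread('pics/side10.png')
a=cv2.resize(t[212:250,300:390],(800,338),interpolation=cv2.INTER_CUBIC)
b=cv2.resize(s[175:275,285:325],(240,600),interpolation=cv2.INTER_CUBIC)
o=np.zeros((600,800,3),np.uint8); o[:338]=a; o[340:,:]=cv2.resize(np.rot90(s[175:275,290:320]),(800,260),interpolation=cv2.INTER_CUBIC)
cv2.imwrite('pics/f3.png',np.clip(o*1.6,0,255).astype(np.uint8))
p=cv2.imread('pics/p3.png')[400:530,220:350];q=cv2.imread('pics/p7.png')[450:560,370:480]
cv2.imwrite('pics/f4.png',np.hstack([cv2.resize(p,(400,400),interpolation=cv2.INTER_CUBIC),cv2.resize(q,(400,400),interpolation=cv2.INTER_CUBIC)]))
E
```

```text
(no output)
```

View pics/f3.png

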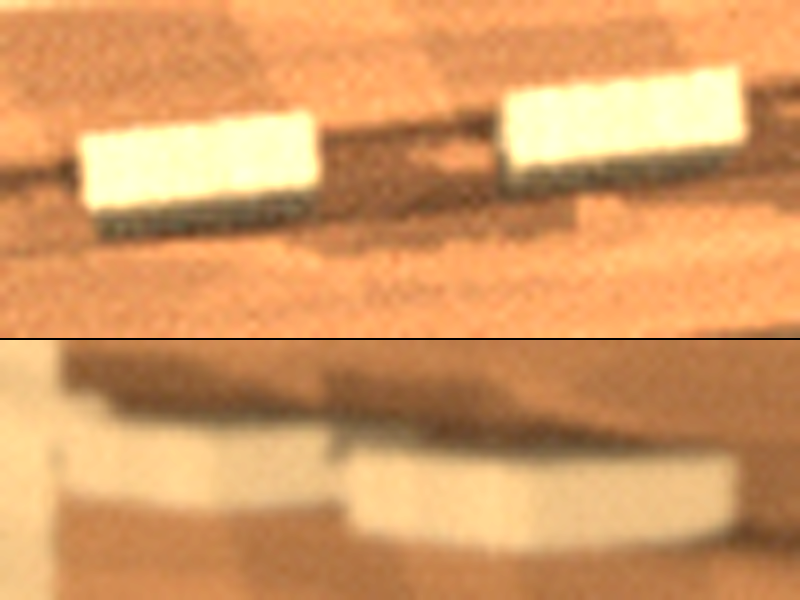

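View pics/f4.png

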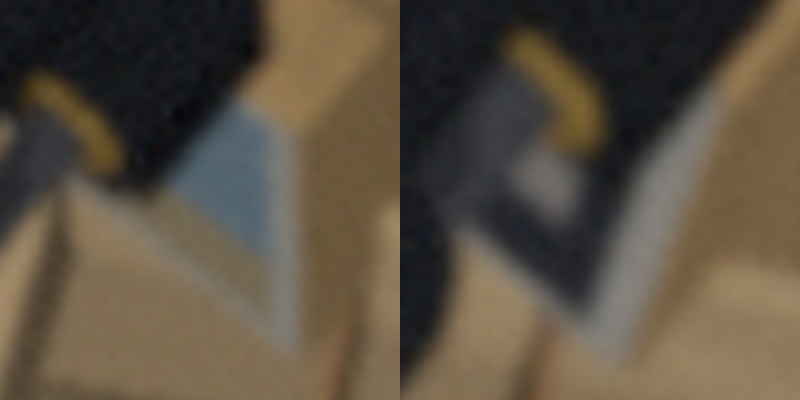

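```bash
python3 - <<'E'
from h import *
c=camera('top')
print([ (round(d['confidence'],2),np.round(d['bbox'])) for d in find_in('top','brush')], get_obs()['time_s'], get_obs()['wrist_force'])
print(finish_job())
E
```

```text
[(0.69, array([357., 219., 384., 235.])), (0.67, array([368., 136., 415., 187.])), (0.62, array([403., 312., 459., 336.]))] 64.75 [ 0.25629064 -0.01735363  0.5007995 ]
the job is handed in; nothing more can be done
None
```

The job is done and handed in at about 65 s of the 210 s allowed.

- **Mortar off the ledge:** I lifted it and stood it on the table.
- **Dusting:** I took the brush from the mat, as it was the look-alike farthest to the robot's right. I swept it in one pass along the groove from the flat end to the open end. The bristles were pressed about 5 mm by height, and the wrist read about 2 to 3 N all the way.
- **Brush back on the mat:** I laid it back lengthwise, bristles down. It was later knocked about 3 cm aside, with its back over the mat's edge, so I picked it up again and re-centred it.
- **Pictures:** only two blocks were in the box. Each showed its print to the side camera while held, and I set both prints facing the room. They stand about 110 mm apart between centres, so roughly 50 mm clear of each other.
- **Fully down:** each block met firm contact at the height expected for the groove floor. The first may have slipped about 1 mm in the grip as it seated.
- **Mortar back on the ledge:** I stood it on the flat end. The image fits put it within about 3 mm of the middle.

**Last checks:**
- The brush is on the mat within about 2 mm of its centre.
- The box is empty, the candlestick and tealight are where they were, and the gripper is clear.
- The top and side cameras differ by 2 to 4 mm in x.
- In the final picture the network also labelled one of the picture blocks as a brush. That is a false report.
- The prints' final facing follows from how the blocks were held and turned. Neither camera sees the front faces directly, but the visible backs show no print.

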